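# Ready the washed pump bottles for the next class

## Robot

A 6-joint arm with a two-finger parallel gripper is mounted at the origin on the work surface. World frame = base frame: x ahead of the robot, y to its left, z up, the work surface at z = 0. Lengths are in m, angles in rad, forces in N, time in s.
With the tool pointing down it reaches from about 0.25 to 0.725 m from the base axis. Payload 4 kg.
Tool frame: the origin (TCP) lies at the very end of the fingers, on their centre line; the grasp point (between the pads) lies 19 mm behind it; z points along the fingers, y is the line along which they close (so a half turn about z gives the same grasp; the last joint's range is limited). The gripper opens to 85 mm and grips with 20 to 120 N. Pads are 22 mm wide; open, the fingers measure 114 mm over their backs; the gripper's body (76 mm by 85 mm) begins 54 mm behind the grasp point. The pads swing forward as they close: fully open they stand 13 mm farther back than shut.
Start: joints at [-1.189, 0.241, 0.005, 1.335, 0, 1.571], TCP at [0.186, -0.464, 0.231] pointing down, gripper open.
Joint ranges: [-2.72, 2.72], [-1.05, 1.87], [-1.09, 1.28], [-1.99, 2.15], [-1.42, 1.44], [-3.14, 3.14]. Speed limits (rad/s): [2.79, 2.79, 3.14, 3.14, 3.14, 3.14].

## Interface

Orientations are given as a unit quaternion [x, y, z, w].
In Python, from workcell import bot, vision, workorder, boxes_of gives the robot as it stands.
- The arm moves only by the tool send_rows, never from a script. Its argument "motion" is text: rows parted by semicolons, each of 5 numbers parted by spaces: the closure, from -1 (fully open) to 1 (shut), so that 0 is half open, then the shift along the tool's x, y, z in cm, then the turn about the tool's z in rad. In form: claw x y z twist; .... A call has 1 to 5 rows; each row is the pose to reach, as a shift and turn from the pose commanded when the call began, along the tool's axes at that moment; what a row does not reach only later rows make up. A row lasts 1/10 s, in which the tool goes at most 50 mm and 8.59 degrees, less where a joint would pass 70% of its speed; a pose out of reach is approached as far as the arm can. A call with a gripper value outside its range is refused whole. The fingers move at their own pace and stop on an object; the grip force is fixed at half the most. Time passes only in rows, so rows that repeat a pose let the fingers close. It gives the time, the measured TCP pose, the force, the opening and the grip force at its end, in the units of the state.
- bot.get_obs(): the state, without advancing time (a new reading comes with each control period).
- vision.camera(name): name is "side" or "top"; returns the picture (480x640x3 uint8, red, green, blue); there is no depth.
- vision.camera_model(name): a dict with "fov_y" (degrees; the focal length in pixels is half the picture's height over the tangent of half this angle, whatever the lens; pixels are square), "cx", "cy" (the principal point, pixels), "world_from_camera" (4x4, takes a point from camera to world coordinates). Camera axes: x right, y down, z forward; pixel columns grow to the right and rows downward; lengths in m; the calibration is good to about 2 mm. A picture is of the moment at which its call begins. camera_model takes no time and is no camera call.
- workorder.job_done(): hands the job in; it is judged then, once.
Trained networks look in the newest picture that a camera, given by its name, has taken for a name from the list of things; names that differ only in an ending like _2 or _b are one class to them, and where a whole thing is asked for, a point or a joint stands for the part that bears it (a point fixed in the world has none). Each returns a list of dicts, best first, with "conf" (0 to 1); they miss things now and then, are a little off and sometimes report something else, mostly with a low value. They report only what shows in the picture. A call takes as long as a camera call. They do not tell look-alikes from the thing itself.
- boxes_of(camera, target): "rect" ([centre column, centre row, width, height] in pixels, round what is visible of it).
The state is a dict: "clock": time; "joint_pos": joint angles; "joint_vel": joint speeds; "tau": joint torques, N m; "eef_pos": TCP position; "tool_rot": TCP orientation; "ft_force": force on the tool from outside, world axes, zero at the start; "ft_torque": the same for the moment, N m; "grip_width": finger opening in m; "grasp_force": force on a finger pad.
Only numpy, scipy, OpenCV 4.12 (cv2) and the standard library are available. Lean on these libraries where they do the work, as an engineer would, in place of code of your own. Each camera call takes 0.05 s, during which the arm holds its last target. There are 200 camera calls.

## Task

Slide a white neck sleeve down over the neck of every square glass bottle until it sits fully home on the bottle's shoulder, leaving the bottles standing upright. Also, in whichever order you like, put every dust cap from the draining rail into a pocket of its own in the wooden tray, flat on the pocket floor with the open rim down and the crown up. Leave the beaker, the water bottle and the pump head where they are.

Things in the scene. Friction and masses are not known exactly. Their poses are not given: they have to be found in the camera images.
- bottle0: Empty loose square glass bottle, about 0.3 kg: body 60 x 60 mm and 60 mm tall with a flat shoulder on top, and from its middle a round neck of 28 mm diameter that rises 34 mm above the shoulder (lip 94 mm above the desk), the top 7 mm tapering to 21 mm. Origin: centre of its underside, z up. Three or four bottles are present; None if absent.
- neck0 (a point): Centre of the foot of bottle0's neck, on the shoulder, 60 mm above its underside. z up along the neck.
- bottle1: Empty loose square glass bottle, about 0.3 kg: body 60 x 60 mm and 60 mm tall with a flat shoulder on top, and from its middle a round neck of 28 mm diameter that rises 34 mm above the shoulder (lip 94 mm above the desk), the top 7 mm tapering to 21 mm. Origin: centre of its underside, z up. Three or four bottles are present; None if absent.
- neck1 (a point): Centre of the foot of bottle1's neck, on the shoulder, 60 mm above its underside. z up along the neck.
- bottle2: Empty loose square glass bottle, about 0.3 kg: body 60 x 60 mm and 60 mm tall with a flat shoulder on top, and from its middle a round neck of 28 mm diameter that rises 34 mm above the shoulder (lip 94 mm above the desk), the top 7 mm tapering to 21 mm. Origin: centre of its underside, z up. Three or four bottles are present; None if absent.
- neck2 (a point): Centre of the foot of bottle2's neck, on the shoulder, 60 mm above its underside. z up along the neck.
- bottle3: Empty loose square glass bottle, about 0.3 kg: body 60 x 60 mm and 60 mm tall with a flat shoulder on top, and from its middle a round neck of 28 mm diameter that rises 34 mm above the shoulder (lip 94 mm above the desk), the top 7 mm tapering to 21 mm. Origin: centre of its underside, z up. Three or four bottles are present; None if absent.
- neck3 (a point): Centre of the foot of bottle3's neck, on the shoulder, 60 mm above its underside. z up along the neck.
- sleeve0: Loose plain white plastic neck sleeve (an open tube): outer diameter 42 mm, bore 31 mm, 28 mm tall, 30 g, both ends alike. It starts standing on the desk between bottles and rail. Origin: on its axis at mid height, 14 mm from either end; z along its axis. There are always four; with three bottles one is spare.
- sleeve1: Loose plain white plastic neck sleeve (an open tube): outer diameter 42 mm, bore 31 mm, 28 mm tall, 30 g, both ends alike. It starts standing on the desk between bottles and rail. Origin: on its axis at mid height, 14 mm from either end; z along its axis. There are always four; with three bottles one is spare.
- sleeve2: Loose plain white plastic neck sleeve (an open tube): outer diameter 42 mm, bore 31 mm, 28 mm tall, 30 g, both ends alike. It starts standing on the desk between bottles and rail. Origin: on its axis at mid height, 14 mm from either end; z along its axis. There are always four; with three bottles one is spare.
- sleeve3: Loose plain white plastic neck sleeve (an open tube): outer diameter 42 mm, bore 31 mm, 28 mm tall, 30 g, both ends alike. It starts standing on the desk between bottles and rail. Origin: on its axis at mid height, 14 mm from either end; z along its axis. There are always four; with three bottles one is spare.
- rail: Fixed draining rail: two parallel steel wires of 8 mm thickness, 26 mm apart between centres, 330 mm long along its x, wire tops 28 mm above the desk, on two low end feet 70 mm wide. Caps lie in the groove between the wires. Origin: centre on the desk.
- cap0: Loose white plastic dust cap, a plain cup: diameter 44 mm, 36 mm long, 25 g, closed flat crown at one end and open rim at the other. It starts lying on its side in the draining rail, axis along the rail and level, crown roughly towards the robot's left (+y), its axis about 47 mm above the desk. Origin: centre of the open rim; its z runs along the axis from the rim to the crown (z up = rim down). Two or three are present; None if absent.
- cap1: Loose white plastic dust cap, a plain cup: diameter 44 mm, 36 mm long, 25 g, closed flat crown at one end and open rim at the other. It starts lying on its side in the draining rail, axis along the rail and level, crown roughly towards the robot's left (+y), its axis about 47 mm above the desk. Origin: centre of the open rim; its z runs along the axis from the rim to the crown (z up = rim down). Two or three are present; None if absent.
- cap2: Loose white plastic dust cap, a plain cup: diameter 44 mm, 36 mm long, 25 g, closed flat crown at one end and open rim at the other. It starts lying on its side in the draining rail, axis along the rail and level, crown roughly towards the robot's left (+y), its axis about 47 mm above the desk. Origin: centre of the open rim; its z runs along the axis from the rim to the crown (z up = rim down). Two or three are present; None if absent.
- tray: Fixed wooden tray 250 x 70 mm (long along its x), 9 mm tall, with three round pockets 54 mm across and 5 mm deep in a row 80 mm apart. Origin: centre of its underside on the desk.
- pocket0 (a point): Centre of the floor of a pocket of the tray, 4 mm above the desk, 5 mm below the tray's top face. z up.
- pocket1 (a point): Centre of the floor of a pocket of the tray, 4 mm above the desk, 5 mm below the tray's top face. z up.
- pocket2 (a point): Centre of the floor of a pocket of the tray, 4 mm above the desk, 5 mm below the tray's top face. z up.
- beaker: Bystander: glass beaker, 70 mm wide, 90 mm tall, standing on the desk. Origin: centre of its underside.
- water: Bystander: water bottle, 64 mm wide, 170 mm tall. Origin: centre of its underside.
- pump: Bystander: white foam pump head, 46 mm wide and 65 mm tall, with a short spout. Origin: centre of its underside.
Mind the look-alikes: they are no part of the job. Leave any yellow look-alike of the cap2 alone.

How it is judged:
By the outcome, as a careful person would: the job done as asked, in the order asked, and still so for the second after the job is handed in, with the robot touching nothing.
Of bottle0, bottle1, bottle2, bottle3 only 3 to 4 are there at a start; the rules pass over those that are not, and their reading is None.
Of cap0, cap1, cap2 only 2 to 3 are there at a start; the rules pass over those that are not, and their reading is None.
At some moment in a run one of bottle0, bottle1, bottle2, bottle3, sleeve0, sleeve1, sleeve2, sleeve3 may be knocked a few centimetres aside while the robot is not near it.
It also fails if it takes over 210 s, if anything falls off the work surface, if the arm or the gripper's body presses on something with over 40 N, if the wrist force passes 120 N, or if a joint passes its speed limit or range.

## Working session

There is one attempt and no reset: what is moved stays moved. The work goes in short steps, Python scripts to look and compute and a tool call to move; the robot and the scene stay as the last step left them, time stands still between calls to the robot, and variables do not carry over. Pictures are saved under pics/ and viewed, at most 14 in all, crops included, and the job is handed in when it is done.

Besides the shell and the picture viewer there is one more tool, called as name(argument=value, ...) on one line, values as JSON. send_rows: Moves the arm, as the interface text tells. Its arguments: {"type":"object","properties":{"motion":{"type":"string"}},"required":["motion"]}

```bash
ls; mkdir -p pics; python3 - <<'E'
from workcell import bot, vision, workorder, boxes_of
import cv2, numpy as np
for n in("top","side"):
    im=vision.camera(n); cv2.imwrite(f"pics/{n}0.png",im[:,:,::-1])
    m=vision.camera_model(n); print(n,m["fov_y"],m["cx"],m["cy"]); print(np.round(m["world_from_camera"],3))
    for t in("bottle0","sleeve0","cap0","tray","rail","beaker","water","pump"):
        print(n,t,[(np.round(d["rect"]).astype(int).tolist(),round(d["conf"],2)) for d in boxes_of(n,t)])
o=bot.get_obs();print(o["clock"],o["eef_pos"],o["tool_rot"],o["grip_width"])
E
```

```text
pics
top 56.246673906353784 319.85611590434735 231.972032576534
[[ 0.134 -0.969  0.208  0.424]
 [-0.991 -0.13   0.03  -0.108]
 [-0.002 -0.21  -0.978  1.019]
 [ 0.     0.     0.     1.   ]]
top bottle0 [([190, 266, 37, 30], 0.92), ([194, 220, 33, 31], 0.89), ([132, 262, 36, 31], 0.81), ([145, 217, 36, 33], 0.71)]
top sleeve0 [([266, 206, 20, 18], 0.68), ([267, 292, 24, 19], 0.61), ([281, 262, 16, 22], 0.61), ([273, 232, 20, 24], 0.46)]
top cap0 [([472, 313, 29, 25], 0.72), ([436, 264, 23, 22], 0.69), ([384, 246, 19, 19], 0.66), ([339, 235, 17, 23], 0.52), ([366, 321, 113, 44], 0.47), ([382, 251, 148, 73], 0.32)]
top tray [([367, 323, 112, 46], 0.7)]
top rail [([384, 250, 150, 75], 0.65)]
top beaker [([284, 154, 32, 43], 0.93), ([384, 248, 20, 22], 0.16)]
top water [([535, 272, 60, 34], 0.79), ([192, 264, 33, 26], 0.55)]
top pump [([210, 155, 27, 35], 0.83)]
side 57.76180965433046 316.1129328804399 245.4710369220699
[[-0.997 -0.037  0.065  0.569]
 [-0.075  0.607 -0.791  0.623]
 [-0.01  -0.794 -0.608  0.615]
 [ 0.     0.     0.     1.   ]]
side bottle0 [([310, 448, 48, 62], 0.95), ([380, 450, 48, 58], 0.79), ([306, 382, 42, 57], 0.75), ([370, 377, 46, 57], 0.71)]
side sleeve0 [([388, 307, 24, 23], 0.96), ([318, 307, 20, 26], 0.96), ([348, 297, 23, 25], 0.76), ([283, 312, 24, 26], 0.64)]
side cap0 [([315, 247, 20, 31], 0.82), ([373, 185, 20, 22], 0.68), ([337, 194, 17, 24], 0.55)]
side tray [([398, 245, 39, 66], 0.67)]
side rail [([324, 239, 64, 86], 0.72)]
side beaker [([223, 291, 40, 58], 0.85), ([398, 243, 35, 68], 0.16)]
side water [([335, 148, 21, 57], 0.92)]
side pump [([209, 369, 44, 44], 0.61), ([389, 306, 24, 23], 0.47), ([372, 377, 45, 60], 0.32), ([284, 312, 25, 26], 0.31)]
0.9 [ 0.18629824 -0.46398759  0.23131837] [9.81830941e-01 1.89757749e-01 4.73812634e-07 4.50201119e-06] 0.08565271398748021
```

View pics/top0.png

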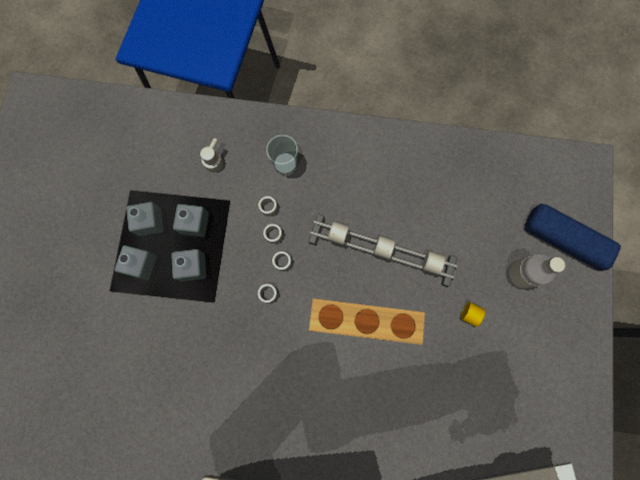

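View pics/side0.png

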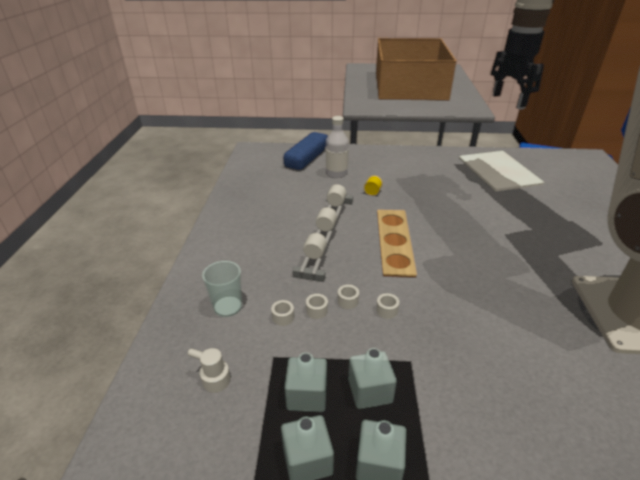

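The top view shows four bottles on a black mat, with necks near (139,212), (183,214), (125,258) and (179,262). There are four sleeve rings at (267,206), (272,232), (281,261) and (267,293). Three white caps lie in the rail at (339,235), (384,247) and (435,263).

Look-alikes to avoid:
- the yellow cap at (473,313)
- the pump head at (210,156)
- the white cap of the water bottle at (557,265)

I choose the white caps in the rail and the open white rings, then check them in a crop.

```bash
cat > h.py <<'E'
from workcell import bot, vision, workorder, boxes_of
import cv2, numpy as np
def ray(n,uv):
    m=vision.camera_model(n);f=240/np.tan(np.radians(m["fov_y"])/2);T=np.array(m["world_from_camera"])
    d=T[:3,:3]@np.array([(uv[0]-m["cx"])/f,(uv[1]-m["cy"])/f,1]);return T[:3,3],d
def onz(n,uv,z):
    o,d=ray(n,uv);return (o+d*(z-o[2])/d[2])[:2]
def proj(n,p):
    m=vision.camera_model(n);f=240/np.tan(np.radians(m["fov_y"])/2);T=np.linalg.inv(np.array(m["world_from_camera"]))
    c=T[:3,:3]@np.array(p)+T[:3,3];return c[:2]/c[2]*f+[m["cx"],m["cy"]]
E
python3 - <<'E'
from h import *
for t,z in(("sleeve0",.014),("cap0",.047),("beaker",.045)):
  for n in("top","side"):
    for d in boxes_of(n,t)[:4]: print(t,n,np.round(d["rect"],1),np.round(onz(n,d["rect"],z),4))
im=cv2.imread("pics/top0.png")
a=cv2.resize(im[180:330,100:300],None,fx=4,fy=4,interpolation=cv2.INTER_CUBIC)
cv2.imwrite("pics/c1.png",a)
a=cv2.resize(im[200:350,300:500],None,fx=4,fy=4,interpolation=cv2.INTER_CUBIC)
cv2.imwrite("pics/c2.png",a)
E
```

```text
sleeve0 top [265.9 206.4  19.8  17.8] [0.6813 0.055 ]
sleeve0 top [266.9 292.1  23.5  19.2] [0.4865 0.0214]
sleeve0 top [280.6 261.5  16.   21.8] [0.5585 0.0017]
sleeve0 top [273.  232.1  19.7  23.9] [0.6233 0.0292]
sleeve0 side [387.7 307.   23.8  23.3] [0.4829 0.0247]
sleeve0 side [317.5 306.6  19.8  26.4] [0.617  0.0323]
sleeve0 side [348.4 297.4  23.3  24.7] [0.5583 0.0034]
sleeve0 side [282.6 312.5  24.1  25.6] [0.6819 0.0521]
cap0 top [471.9 312.6  28.9  25.1] [ 0.4999 -0.4225]
cap0 top [435.9 264.1  23.   21.9] [ 0.5935 -0.3382]
cap0 top [384.  246.4  18.7  19.4] [ 0.6175 -0.2221]
cap0 top [339.  235.2  16.7  22.7] [ 0.6292 -0.121 ]
cap0 side [314.8 246.8  19.6  30.7] [ 0.633  -0.1123]
cap0 side [373.4 184.9  20.1  21.9] [ 0.5003 -0.3866]
cap0 side [336.6 193.7  17.1  24.4] [ 0.5947 -0.3362]
beaker top [283.5 153.6  32.3  43.2] [0.8032 0.0297]
beaker top [384.5 248.3  19.7  22.1] [ 0.6138 -0.2239]
beaker side [222.9 291.2  40.1  58. ] [0.797  0.0338]
beaker side [398.1 243.1  34.9  67.5] [ 0.4543 -0.1391]
```

View pics/c1.png

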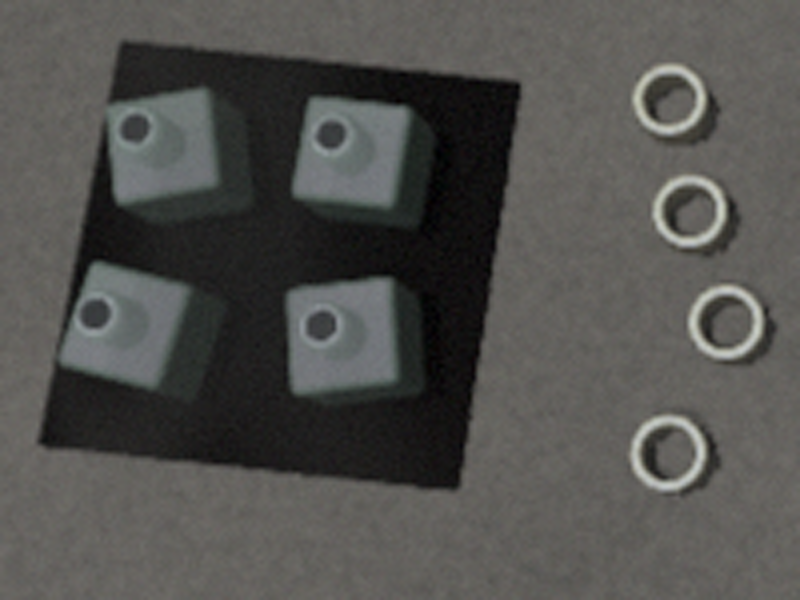

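View pics/c2.png

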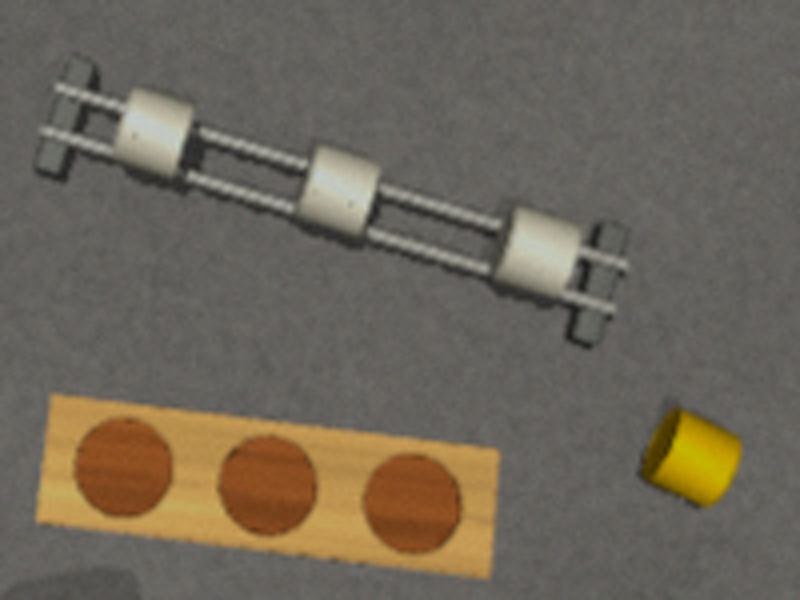

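The crop shows four bottles with lip rings, four open rings, three white caps in the wires, and the yellow one lying off to the side. Next I compute positions.

```bash
python3 - <<'E'
from h import *
def P(x,y,o,z): return np.round(onz("top",((x+.5)/4-.5+o[0],(y+.5)/4-.5+o[1]),z),4)
A=(100,180);B=(300,200)
for n,l,o,z in(("sleeve",[(671,100),(691,212),(728,322),(670,453)],A,.028),("lip",[(136,126),(331,134),(97,313),(321,324)],A,.094),
 ("pocket",[(124,467),(268,485),(413,503)],B,.009),("wireU",[(58,88),(627,265)],B,.028),("wireL",[(43,131),(612,310)],B,.028),
 ("cap",[(155,132),(340,191),(538,253)],B,.055)):
  q=[P(*p,o,z) for p in l]; print(n,[r.tolist() for r in q],np.round([np.hypot(*r) for r in q],3), [np.round(np.hypot(*(q[i+1]-q[i])),4) for i in range(len(q)-1)])
im=cv2.imread("pics/side0.png")
cv2.imwrite("pics/s1.png",cv2.resize(im[280:480,250:450],None,fx=3,fy=3,interpolation=cv2.INTER_CUBIC))
E
```

```text
sleeve [[0.6823, 0.05], [0.6191, 0.0285], [0.56, -0.0017], [0.4841, 0.0189]] [0.684 0.62  0.56  0.484] [np.float64(0.0668), np.float64(0.0664), np.float64(0.0786)]
lip [[0.613, 0.3196], [0.6225, 0.2158], [0.5118, 0.3176], [0.5217, 0.2008]] [0.691 0.659 0.602 0.559] [np.float64(0.1042), np.float64(0.1504), np.float64(0.1172)]
pocket [[0.4529, -0.126], [0.4539, -0.2059], [0.4549, -0.2861]] [0.47  0.498 0.537] [np.float64(0.0799), np.float64(0.0802)]
wireU [[0.6569, -0.0614], [0.5989, -0.388]] [0.66  0.714] [np.float64(0.3317)]
wireL [[0.6311, -0.0564], [0.5729, -0.3816]] [0.634 0.688] [np.float64(0.3304)]
cap [[0.6331, -0.1188], [0.6139, -0.2227], [0.5943, -0.3323]] [0.644 0.653 0.681] [np.float64(0.1057), np.float64(0.1113)]
```

View pics/s1.png

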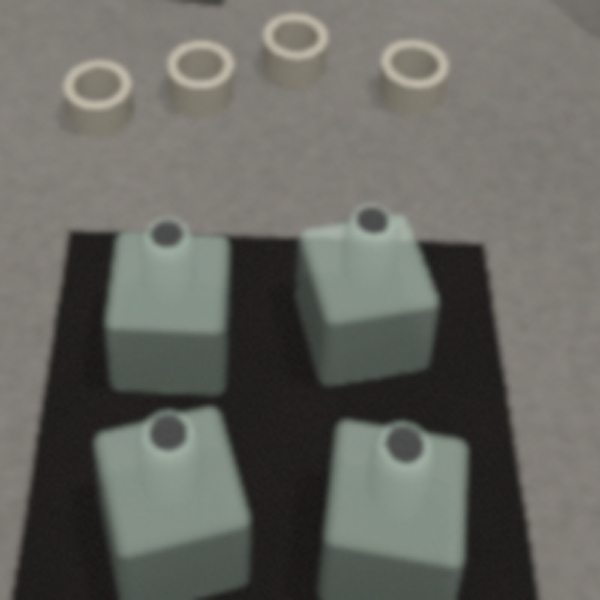

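```bash
cat >> h.py <<'E'
def pose():
    o=bot.get_obs();q=o["tool_rot"];return np.array(o["eef_pos"]),2*np.arctan2(q[1],q[0]),o
def plan(wps,p=None,psi=None,step=45):
    """wps: (claw,x,y,z mm,psi,nrows extra hold)"""
    p0,s0,o=pose(); p=(p0*1000 if p is None else np.array(p,float));psi=s0 if psi is None else psi
    print("at",np.round(p,1),"psi %.3f"%psi,"w %.4f"%o["grip_width"],"t %.1f"%o["clock"])
    rows=[]
    for c,x,y,z,s,h in wps:
        t=np.array([x,y,z],float);d=(s-psi+np.pi/2)%np.pi-np.pi/2 if 0 else s-psi
        n=max(1,int(np.ceil(max(np.linalg.norm(t-p)/step,abs(d)/.14))))
        for i in range(1,n+1): rows.append((c,p+(t-p)*i/n,psi+d*i/n))
        rows+= [(c,t,s)]*h; p,psi=t,s
    b,bs=(p0*1000,s0)
    for i in range(0,len(rows),5):
        out=[]
        for c,q,s in rows[i:i+5]:
            d=(q-b)/10;xl=d[0]*np.cos(bs)+d[1]*np.sin(bs);yl=d[0]*np.sin(bs)-d[1]*np.cos(bs)
            out.append((c,round(xl*20)/20,round(yl*20)/20,round(-d[2]*20)/20,round(bs-s,2)))
        print("; ".join(" ".join("%g"%(v+0) for v in r) for r in out))
        c,xl,yl,zl,tw=out[-1]
        b=b+10*np.array([xl*np.cos(bs)+yl*np.sin(bs),xl*np.sin(bs)-yl*np.cos(bs),-zl]);bs=bs-tw
E
python3 - <<'E'
from h import *
for n,l,z in(("sleeve",[(98,87),(201,67),(295,39),(414,66)],.028),("lip",[(168,433),(167,234),(404,444),(373,220)],.094)):
  print(n,[np.round(onz("side",((x+.5)/3-.5+250,(y+.5)/3-.5+280),z),4).tolist() for x,y in l])
plan([(-1,483,20,130,0,0),(-1,483,20,2,0,1),(1,483,20,2,0,4)])
E
```

```text
sleeve [[0.6811, 0.0557], [0.6184, 0.0341], [0.5595, 0.0047], [0.4842, 0.0245]]
lip [[0.6107, 0.3207], [0.621, 0.2165], [0.5105, 0.3188], [0.5199, 0.2011]]
at [ 186.3 -464.   231.3] psi 0.382 w 0.0853 t 1.2
-1 3.5 -2.6 0.8 0.03; -1 7 -5.2 1.55 0.06; -1 10.5 -7.8 2.35 0.09; -1 14 -10.4 3.1 0.12; -1 17.55 -13 3.9 0.15
-1 3.05 -3.1 0.8 0.03; -1 6.15 -6.2 1.55 0.06; -1 9.2 -9.3 2.35 0.08; -1 12.3 -12.4 3.1 0.11; -1 15.35 -15.5 3.9 0.14
-1 2.6 -3.5 0.75 0.03; -1 5.25 -7 1.55 0.06; -1 7.85 -10.5 2.35 0.09; -1 7.85 -10.5 6.6 0.09; -1 7.85 -10.5 10.85 0.09
-1 0 0 4.3 0; -1 0 0 4.3 0; 1 0 0 4.3 0; 1 0 0 4.3 0; 1 0 0 4.3 0
1 0 0 0 0; 1 0 0 0 0
```

send_rows(motion="-1 3.5 -2.6 0.8 0.03; -1 7 -5.2 1.55 0.06; -1 10.5 -7.8 2.35 0.09; -1 14 -10.4 3.1 0.12; -1 17.55 -13 3.9 0.15")

```text
clock: 1.7
eef_pos: [0.3013, -0.2766, 0.1922]
tool_rot: [0.993, 0.115, 0.0, 0.0]
ft_force: [0.4, -0.7, -0.3]
grip_width: 0.0854
grasp_force: 0.0
```

send_rows(motion="-1 3.05 -3.1 0.8 0.03; -1 6.15 -6.2 1.55 0.06; -1 9.2 -9.3 2.35 0.08; -1 12.3 -12.4 3.1 0.11; -1 15.35 -15.5 3.9 0.14")

```text
clock: 2.2
eef_pos: [0.4154, -0.0902, 0.1534]
tool_rot: [0.999, 0.045, 0.001, 0.0]
ft_force: [0.6, -0.3, 0.0]
grip_width: 0.0852
grasp_force: 0.0
```

send_rows(motion="-1 2.6 -3.5 0.75 0.03; -1 5.25 -7 1.55 0.06; -1 7.85 -10.5 2.35 0.09; -1 7.85 -10.5 6.6 0.09")

```text
clock: 2.6
eef_pos: [0.4911, 0.013, 0.0909]
tool_rot: [1.0, 0.011, 0.007, -0.005]
ft_force: [0.8, 0.3, -0.1]
grip_width: 0.0854
grasp_force: 0.0
```

```bash
python3 - <<'E'
from h import *
vision.camera("top");im=vision.camera("side")
x,y=map(int,proj("side",(.484,.02,.03)))
cv2.imwrite("pics/g1.png",cv2.resize(im[y-110:y+60,x-110:x+110],None,fx=3,fy=3,interpolation=cv2.INTER_CUBIC))
plan([(-1,483,21,2,0,2),(1,483,21,2,0,5)])
E
```

```text
at [479.5  10.6  83. ] psi 0.018 w 0.0855 t 2.7
-1 0.2 -0.5 4.05 0.01; -1 0.35 -1.05 8.1 0.02; -1 0.35 -1.05 8.1 0.02; -1 0.35 -1.05 8.1 0.02; 1 0.35 -1.05 8.1 0.02
1 0 0 0 0; 1 0 0 0 0; 1 0 0 0 0; 1 0 0 0 0; 1 0 0 0 0
```

View pics/g1.png

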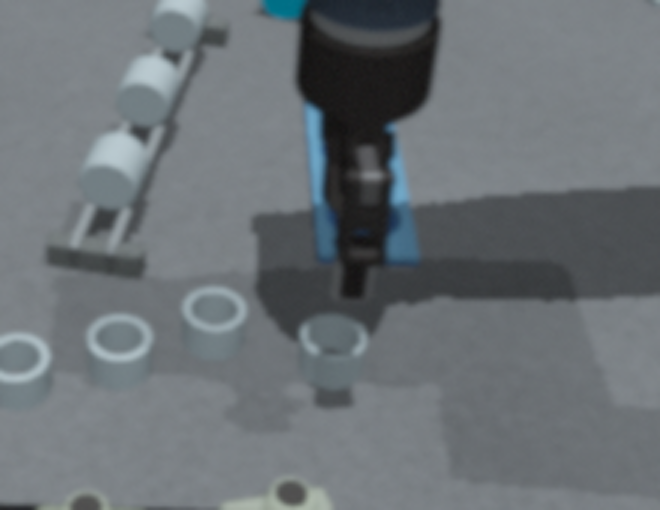

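The side crop shows the gripper above the near sleeve (ring at crop 333,345), with the front finger about 15 crop px to its right. The arm was still settling, so I let it come to rest.

send_rows(motion="-1 0 0 0 0; -1 0 0 0 0; -1 0 0 0 0")

```text
clock: 3.0
eef_pos: [0.4843, 0.009, 0.0892]
tool_rot: [1.0, 0.007, 0.002, -0.004]
ft_force: [0.0, -1.0, -0.8]
grip_width: 0.0855
grasp_force: 0.0
```

send_rows(motion="-1 0 0 0 0")

```text
clock: 3.1
eef_pos: [0.4841, 0.0091, 0.0888]
tool_rot: [1.0, 0.007, 0.001, -0.004]
ft_force: [-0.2, -0.3, -0.5]
grip_width: 0.0851
grasp_force: 0.0
```

```bash
python3 - <<'E'
from h import *
plan([(-1,483,21,2,0,2),(1,483,21,2,0,5)],step=30)
E
```

```text
at [484.1   9.1  88.8] psi 0.015 w 0.0851 t 3.1
-1 -0.05 -0.4 2.9 0; -1 -0.05 -0.8 5.8 0.01; -1 -0.1 -1.2 8.7 0.01; -1 -0.1 -1.2 8.7 0.01; -1 -0.1 -1.2 8.7 0.01
1 0 0 0 0; 1 0 0 0 0; 1 0 0 0 0; 1 0 0 0 0; 1 0 0 0 0
1 0 0 0 0
```

send_rows(motion="-1 -0.05 -0.4 2.9 0; -1 -0.05 -0.8 5.8 0.01; -1 -0.1 -1.2 8.7 0.01; -1 -0.1 -1.2 8.7 0.01; -1 -0.1 -1.2 8.7 0.01")

```text
clock: 3.6
eef_pos: [0.4822, 0.0129, 0.001]
tool_rot: [1.0, 0.009, -0.0, -0.008]
ft_force: [-0.4, 0.2, 0.2]
grip_width: 0.0854
grasp_force: 0.0
```

send_rows(motion="1 0 0 0 0; 1 0 0 0 0; 1 0 0 0 0; 1 0 0 0 0; 1 0 0 0 0")

```text
clock: 4.1
eef_pos: [0.4834, 0.0132, 0.0022]
tool_rot: [1.0, 0.009, 0.001, -0.008]
ft_force: [-2.2, -0.0, 7.3]
grip_width: 0.0406
grasp_force: 59.7
```

send_rows(motion="1 0 0 0 0; 1 0 0 0 0; 1 0 0 -4 0; 1 0 0 -8 0; 1 0 0 -8 0")

```text
clock: 4.6
eef_pos: [0.4868, 0.0119, 0.0861]
tool_rot: [1.0, 0.009, 0.006, -0.008]
ft_force: [1.5, 0.2, 0.1]
grip_width: 0.0403
grasp_force: 60.7
```

```bash
python3 - <<'E'
from h import *
im=vision.camera("side");vision.camera("top");o=bot.get_obs()
for k in("joint_pos","joint_vel","tau","eef_pos","tool_rot","ft_force","grip_width"):print(k,np.round(o[k],4))
x,y=map(int,proj("side",(.484,.02,.06)))
cv2.imwrite("pics/g2.png",cv2.resize(im[y-110:y+60,x-110:x+110],None,fx=3,fy=3,interpolation=cv2.INTER_CUBIC))
E
```

```text
joint_pos [ 0.0148  0.328  -0.2923  0.947   0.0156  3.138 ]
joint_vel [ 0.0001  0.0353 -0.0445 -0.0081  0.0012  0.0005]
tau [-8.60000e-03 -3.89314e+01  2.25483e+01 -4.31000e-02  5.27000e-02
 -3.00000e-04]
eef_pos [0.4834 0.0119 0.0819]
tool_rot [ 0.9999  0.0092  0.0017 -0.0078]
ft_force [-1.0762 -0.5031 -0.6179]
grip_width 0.0406
```

View pics/g2.png

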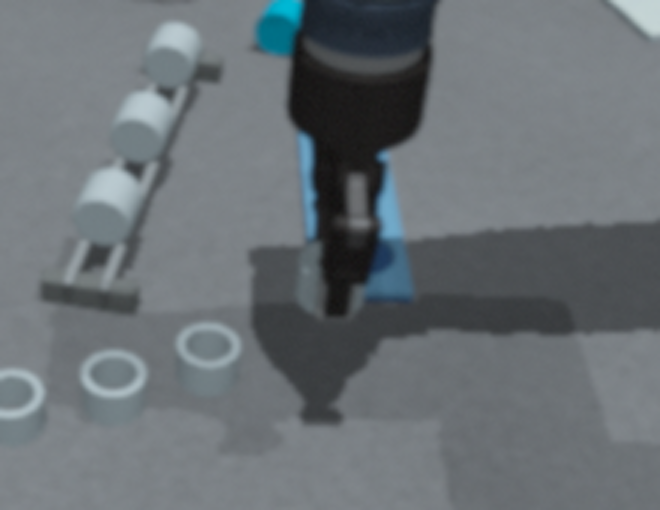

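The joint 6 limit (3.14) caused the offset, because psi=0 lies at the end of its range. The sleeve is gripped. I turn the half turn to psi≈π while carrying it.

```bash
python3 - <<'E'
from h import *
plan([(1,484,15,140,.3,0),(1,521,201,140,3.0,3)],step=30)
E
```

```text
at [483.4  11.9  81.9] psi 0.018 w 0.0406 t 4.7
1 0 -0.1 -1.95 -0.09; 1 0.05 -0.2 -3.9 -0.19; 1 0.05 -0.3 -5.8 -0.28; 1 0.25 -1.25 -5.8 -0.42; 1 0.45 -2.15 -5.8 -0.55
1 0.7 -0.7 0 -0.14; 1 1.35 -1.35 0 -0.27; 1 2 -2.05 0 -0.41; 1 2.65 -2.75 0 -0.54; 1 3.3 -3.4 0 -0.68
1 0.95 -0.15 0 -0.13; 1 1.9 -0.25 0 -0.27; 1 2.85 -0.35 0 -0.4; 1 3.8 -0.5 0 -0.54; 1 4.75 -0.6 0 -0.67
1 0.8 0.45 0 -0.14; 1 1.6 0.95 0 -0.27; 1 2.4 1.45 0 -0.41; 1 3.25 1.95 0 -0.54; 1 4.05 2.45 0 -0.68
1 0.35 0.85 0 -0.13; 1 0.65 1.75 0 -0.27; 1 0.95 2.65 0 -0.4; 1 0.95 2.65 0 -0.4; 1 0.95 2.65 0 -0.4
1 0 0 0 0
```

send_rows(motion="1 0 -0.1 -1.95 -0.09; 1 0.05 -0.2 -3.9 -0.19; 1 0.05 -0.3 -5.8 -0.28; 1 0.25 -1.25 -5.8 -0.42; 1 0.45 -2.15 -5.8 -0.55")

```text
clock: 5.2
eef_pos: [0.4857, 0.0326, 0.1379]
tool_rot: [0.959, 0.283, 0.001, -0.008]
ft_force: [0.1, -0.9, 0.2]
grip_width: 0.0404
grasp_force: 60.8
```

send_rows(motion="1 0.7 -0.7 0 -0.14; 1 1.35 -1.35 0 -0.27; 1 2 -2.05 0 -0.41; 1 2.65 -2.75 0 -0.54; 1 3.3 -3.4 0 -0.68")

```text
clock: 5.7
eef_pos: [0.4945, 0.0791, 0.1376]
tool_rot: [0.81, 0.587, 0.003, -0.007]
ft_force: [0.3, -0.6, -0.8]
grip_width: 0.0408
grasp_force: 60.7
```

send_rows(motion="1 0.95 -0.15 0 -0.13; 1 1.9 -0.25 0 -0.27; 1 2.85 -0.35 0 -0.4; 1 3.8 -0.5 0 -0.54; 1 4.75 -0.6 0 -0.67")

```text
clock: 6.2
eef_pos: [0.5039, 0.126, 0.1383]
tool_rot: [0.572, 0.82, 0.005, -0.006]
ft_force: [0.5, -0.2, -0.3]
grip_width: 0.0407
grasp_force: 60.7
```

send_rows(motion="1 0.8 0.45 0 -0.14; 1 1.6 0.95 0 -0.27; 1 2.4 1.45 0 -0.41; 1 3.25 1.95 0 -0.54; 1 4.05 2.45 0 -0.68")

```text
clock: 6.7
eef_pos: [0.5132, 0.1723, 0.1389]
tool_rot: [0.266, 0.964, 0.006, -0.004]
ft_force: [-0.4, -0.4, -0.3]
grip_width: 0.0409
grasp_force: 60.7
```

send_rows(motion="1 0.35 0.85 0 -0.13; 1 0.65 1.75 0 -0.27; 1 0.95 2.65 0 -0.4; 1 0.95 2.65 0 -0.4; 1 0.95 2.65 0 -0.4")

```text
clock: 7.2
eef_pos: [0.5191, 0.1995, 0.1399]
tool_rot: [0.073, 0.997, 0.007, -0.002]
ft_force: [-0.6, -0.3, -0.7]
grip_width: 0.0406
grasp_force: 60.7
```

send_rows(motion="1 0 0 0 0; 1 0 0 0 0")

```text
clock: 7.4
eef_pos: [0.5197, 0.1994, 0.141]
tool_rot: [0.072, 0.997, 0.008, -0.001]
ft_force: [-0.8, -0.3, 0.1]
grip_width: 0.0408
grasp_force: 60.7
```

```bash
cat >> h.py <<'E'
def shot(n,p,name,s=3,w=220,h=170):
    im=vision.camera(n);x,y=map(int,proj(n,p));x0=int(np.clip(x-w//2,0,640-w));y0=int(np.clip(y-h//2,0,480-h))
    cv2.imwrite(f"pics/{name}.png",cv2.resize(im[y0:y0+h,x0:x0+w],None,fx=s,fy=s,interpolation=cv2.INTER_CUBIC)[:,:,::-1]);print(name,"off",x0,y0,"centre at",s*(proj(n,p)-[x0,y0]))
E
python3 - <<'E'
from h import *
print(pose()[:2])
shot("side",(.521,.201,.11),"b1",4,150,130)
E
```

```text
(array([0.51972799, 0.19935944, 0.14100172]), np.float64(2.9966803733998235))
b1 off 299 280 centre at [300.15521426 263.41861839]
```

View pics/b1.png

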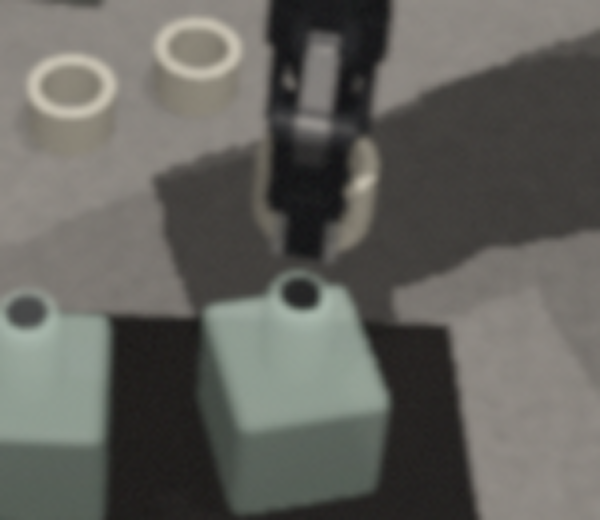

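The side crop shows the sleeve held with its centre at crop ~(316,195), pads at 305 and the lip at (300,293). Next I work out the offset.

```bash
python3 - <<'E'
from h import *
print(onz("side",(299+316/4,280+195/4),.153), onz("side",(299+300/4,280+293/4),.094), onz("side",(299+305/4,280+195/4),.165),proj("side",(.5197,.1994,.153)))
shot("top",(.521,.201,.11),"b2",6,100,80)
E
```

```text
[0.51869311 0.20623925] [0.51994938 0.20159868] [0.52373307 0.21729907] [377.09574655 325.03073896]
b2 off 127 219 centre at [301.85805179 244.73262503]
```

View pics/b2.png

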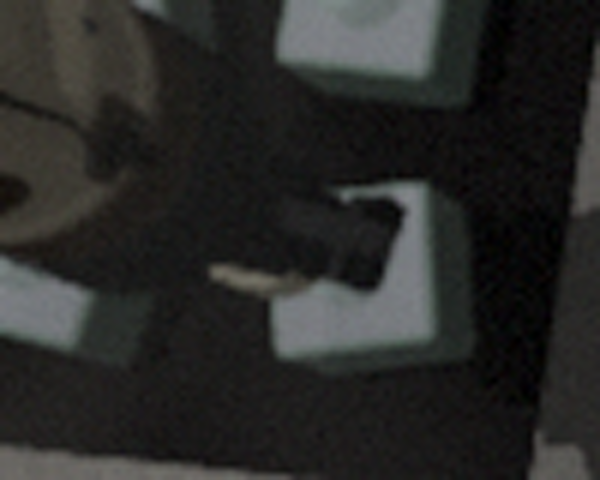

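send_rows(motion="1 -0.1 0.2 1.5 0; 1 -0.1 0.2 3 0; 1 -0.1 0.2 4.2 0; 1 -0.1 0.2 5 0; 1 -0.1 0.2 5.5 0")

```text
clock: 8.0
eef_pos: [0.5209, 0.2024, 0.0856]
tool_rot: [0.072, 0.997, 0.008, -0.001]
ft_force: [-0.4, 0.1, 0.6]
grip_width: 0.041
grasp_force: 60.7
```

send_rows(motion="1 0 0 0 0")

```text
clock: 8.1
eef_pos: [0.5209, 0.2024, 0.0857]
tool_rot: [0.072, 0.997, 0.008, -0.001]
ft_force: [0.0, 0.2, 0.2]
grip_width: 0.041
grasp_force: 60.7
```

send_rows(motion="1 0 0 0.8 0; 1 0 0 1.5 0; 1 0 0 2 0; 1 0 0 2.3 0; 1 0 0 2.3 0")

```text
clock: 8.6
eef_pos: [0.521, 0.2027, 0.063]
tool_rot: [0.072, 0.997, 0.008, -0.001]
ft_force: [-1.0, -1.7, -0.2]
grip_width: 0.0409
grasp_force: 60.7
```

send_rows(motion="1 0 0 0.1 0; 1 0 0 0.2 0; 1 0 0 0.2 0")

```text
clock: 8.9
eef_pos: [0.5211, 0.2026, 0.0626]
tool_rot: [0.072, 0.997, 0.007, -0.001]
ft_force: [-3.6, -4.8, 8.7]
grip_width: 0.041
grasp_force: 61.5
```

send_rows(motion="-0.4 0 0 0 0; -0.4 0 0 0 0; -0.4 0 0 0 0; -0.4 0 0 -4 0; -0.4 0 0 -8 0")

```text
clock: 9.4
eef_pos: [0.5201, 0.2016, 0.1405]
tool_rot: [0.071, 0.997, 0.007, -0.003]
ft_force: [0.8, 1.2, 0.4]
grip_width: 0.0599
grasp_force: 0.0
```

```bash
python3 - <<'E'
from h import *
plan([(-1,560,2,110,3.1,2),(-1,560,2,2,3.1,2),(1,560,2,2,3.1,4),(1,560,2,120,3.1,0)],step=40)
E
```

```text
at [520.1 201.6 140.5] psi 2.999 w 0.0599 t 9.4
-1 -1.15 -3.2 0.5 -0.02; -1 -2.25 -6.4 1 -0.03; -1 -3.4 -9.6 1.55 -0.05; -1 -4.55 -12.8 2.05 -0.07; -1 -5.65 -16 2.55 -0.08
-1 -0.9 -3.25 0.5 -0.02; -1 -0.9 -3.25 0.5 -0.02; -1 -0.9 -3.25 0.5 -0.02; -1 -0.9 -3.25 4.1 -0.02; -1 -0.9 -3.25 7.7 -0.02
-1 0 0 3.6 0; -1 0 0 3.6 0; -1 0 0 3.6 0; 1 0 0 3.6 0; 1 0 0 3.6 0
1 0 0 0 0; 1 0 0 0 0; 1 0 0 0 0; 1 0 0 -3.95 0; 1 0 0 -7.85 0
1 0 0 -3.95 0
```

Go to the hover point, then check that the first sleeve is home and the scene is undisturbed.

send_rows(motion="-1 -1.15 -3.2 0.5 -0.02; -1 -2.25 -6.4 1 -0.03; -1 -3.4 -9.6 1.55 -0.05; -1 -4.55 -12.8 2.05 -0.07; -1 -5.65 -16 2.55 -0.08")

```text
clock: 9.9
eef_pos: [0.5548, 0.0348, 0.113]
tool_rot: [0.031, 0.999, 0.008, -0.0]
ft_force: [-0.1, -0.2, 0.6]
grip_width: 0.0855
grasp_force: 0.0
```

send_rows(motion="-1 -0.9 -3.25 0.5 -0.02; -1 -0.9 -3.25 0.5 -0.02; -1 -0.9 -3.25 0.5 -0.02")

```text
clock: 10.2
eef_pos: [0.5613, 0.0023, 0.1073]
tool_rot: [0.023, 1.0, 0.008, -0.001]
ft_force: [-0.7, 0.4, -0.6]
grip_width: 0.0855
grasp_force: 0.0
```

```bash
python3 - <<'E'
from h import *
print(pose()[:2])
shot("side",(.56,.15,.05),"b3",3,220,200)
print([(np.round(d["rect"],1),round(d["conf"],2),np.round(onz("side",d["rect"],.014),3)) for d in boxes_of("side","sleeve0")])
E
```

```text
(array([0.56131044, 0.00233247, 0.1073311 ]), np.float64(3.0964900457252598))
b3 off 236 243 centre at [332.08808709 302.98494397]
[(array([348.6, 297.7,  27.8,  28. ]), 0.93, array([0.558, 0.004])), (array([283.3, 313.4,  24.6,  24.9]), 0.89, array([0.68 , 0.054])), (array([316.6, 304.6,  22.7,  22.8]), 0.6, array([0.619, 0.027])), (array([373.8, 363.9,  28.3,  29.9]), 0.57, array([0.513, 0.159]))]
```

View pics/b3.png

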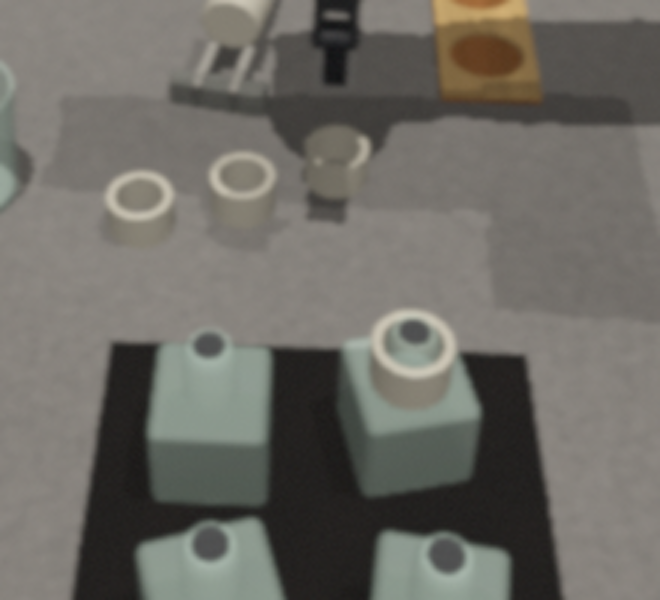

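The first sleeve is home on its shoulder, with the neck poking out at crop (415,335). The other sleeves and bottles haven't moved. Next sleeve.

send_rows(motion="-1 0.1 0 3.5 0; -1 0.1 0 7 0; -1 0.1 0 10.5 0; -1 0.1 0 10.5 0; -1 0.1 0 10.5 0")

```text
clock: 10.8
eef_pos: [0.5599, 0.0056, 0.0029]
tool_rot: [0.021, 1.0, 0.008, -0.001]
ft_force: [0.5, -0.2, 0.4]
grip_width: 0.0856
grasp_force: 0.0
```

send_rows(motion="1 0 0 0 0; 1 0 0 0 0; 1 0 0 0 0; 1 0 0 0 0; 1 0 0 0 0")

```text
clock: 11.3
eef_pos: [0.5618, 0.0045, 0.005]
tool_rot: [0.022, 1.0, 0.008, 0.002]
ft_force: [-1.0, 0.2, 6.6]
grip_width: 0.0405
grasp_force: 60.0
```

send_rows(motion="1 0 0 0 0; 1 0 0 -4 0; 1 0 0 -8 0; 1 0 0 -12 0; 1 0 0 -12 0")

```text
clock: 11.8
eef_pos: [0.565, 0.0024, 0.1301]
tool_rot: [0.022, 1.0, 0.008, 0.006]
ft_force: [1.1, -0.8, -1.0]
grip_width: 0.0403
grasp_force: 60.7
```

```bash
python3 - <<'E'
from h import *
plan([(1,511,318,135,3.0,3)],step=40)
E
```

```text
at [565.    2.4 130.1] psi 3.098 w 0.0403 t 11.8
1 0.75 3.5 -0.05 0.01; 1 1.5 6.95 -0.1 0.02; 1 2.25 10.45 -0.15 0.03; 1 3 13.9 -0.2 0.04; 1 3.75 17.4 -0.25 0.05
1 0.95 3.4 -0.1 0.02; 1 1.85 6.85 -0.15 0.03; 1 2.8 10.3 -0.2 0.04; 1 3.7 13.7 -0.25 0.05; 1 3.7 13.7 -0.25 0.05
1 0 0 0 0; 1 0 0 0 0
```

send_rows(motion="1 0.75 3.5 -0.05 0.01; 1 1.5 6.95 -0.1 0.02; 1 2.25 10.45 -0.15 0.03; 1 3 13.9 -0.2 0.04; 1 3.75 17.4 -0.25 0.05")

```text
clock: 12.3
eef_pos: [0.5299, 0.1791, 0.1281]
tool_rot: [0.047, 0.999, 0.008, -0.0]
ft_force: [-0.1, 0.6, -0.7]
grip_width: 0.0404
grasp_force: 60.7
```

send_rows(motion="1 0.95 3.4 -0.1 0.02; 1 1.85 6.85 -0.15 0.03; 1 2.8 10.3 -0.2 0.04; 1 3.7 13.7 -0.25 0.05; 1 3.7 13.7 -0.25 0.05")

```text
clock: 12.8
eef_pos: [0.5054, 0.322, 0.1328]
tool_rot: [0.069, 0.998, 0.009, -0.001]
ft_force: [-0.6, -0.6, 0.0]
grip_width: 0.0404
grasp_force: 60.8
```

send_rows(motion="1 0 0 0 0; 1 0 0 0 0; 1 0 0 0 0")

```text
clock: 13.1
eef_pos: [0.5065, 0.3164, 0.1326]
tool_rot: [0.072, 0.997, 0.008, -0.001]
ft_force: [0.2, 0.7, 0.4]
grip_width: 0.0405
grasp_force: 60.8
```

```bash
cat >> h.py <<'E'
def white(n,p,w=40,z=None):
    im=vision.camera(n).astype(int);x,y=map(int,proj(n,p));x0,y0=max(x-w,0),max(y-w,0);c=im[y0:y+w,x0:x+w]
    m=((c.min(2)>115)&(c[:,:,0]>=c[:,:,2]-3)).astype(np.uint8)
    k,_,s,ce=cv2.connectedComponentsWithStats(m)
    return [(s[i,:4]+[x0,y0,0,0],s[i,4]) for i in range(1,k) if s[i,4]>25]
E
python3 - <<'E'
from h import *
print(pose()[:2])
print("pred",proj("side",(*pose()[0][:2],.147)))
shot("side",(.511,.318,.11),"b4",4,150,130)
plan([(1,511,318,88,3.0,1)],step=20)
E
```

```text
(array([0.50649357, 0.31643489, 0.13262735]), np.float64(2.9964906389398065))
pred [391.32139911 402.19666896]
b4 off 309 350 centre at [303.8259022 280.4420694]
at [506.6 316.5 132.7] psi 2.996 w 0.0402 t 13.2
1 -0.15 0.05 1.5 0; 1 -0.3 0.15 3 0; 1 -0.4 0.2 4.45 0; 1 -0.4 0.2 4.45 0
```

View pics/b4.png

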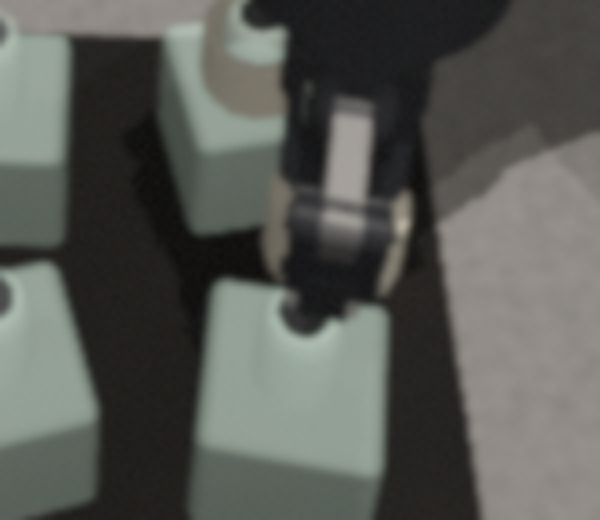

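The sleeve's centre is at crop 337 and the lip at (303,313). The sleeve must go about +6 mm in x before descending.

send_rows(motion="1 -0.3 0.1 0.8 0; 1 -0.55 0.2 1.6 0; 1 -0.55 0.2 2.6 0; 1 -0.55 0.2 3.6 0; 1 -0.55 0.2 4.4 0")

```text
clock: 13.65
eef_pos: [0.5114, 0.3193, 0.087]
tool_rot: [0.072, 0.997, 0.007, -0.002]
ft_force: [-0.8, -0.0, 0.4]
grip_width: 0.0404
grasp_force: 60.7
```

send_rows(motion="1 0 0 0 0")

```text
clock: 13.75
eef_pos: [0.5107, 0.319, 0.0865]
tool_rot: [0.072, 0.997, 0.007, -0.002]
ft_force: [0.2, -0.9, 0.6]
grip_width: 0.0405
grasp_force: 60.7
```

send_rows(motion="1 0 0 0.8 0; 1 0 0 1.5 0; 1 0 0 2 0; 1 0 0 2.2 0; 1 0 0 2.2 0")

```text
clock: 14.25
eef_pos: [0.5117, 0.3199, 0.0663]
tool_rot: [0.072, 0.997, 0.008, -0.001]
ft_force: [0.8, -0.6, -0.9]
grip_width: 0.0403
grasp_force: 60.7
```

send_rows(motion="1 0 0 0.1 0; 1 0 0 0.2 0; 1 0 0 0.2 0")

```text
clock: 14.55
eef_pos: [0.5122, 0.3202, 0.0651]
tool_rot: [0.072, 0.997, 0.008, -0.0]
ft_force: [-0.4, 0.2, 0.2]
grip_width: 0.0403
grasp_force: 60.8
```

send_rows(motion="1 0 0 0.1 0; 1 0 0 0.2 0; 1 0 0 0.3 0; 1 0 0 0.3 0")

```text
clock: 14.95
eef_pos: [0.5123, 0.3203, 0.065]
tool_rot: [0.072, 0.997, 0.008, 0.0]
ft_force: [-4.7, -3.1, 14.9]
grip_width: 0.0404
grasp_force: 62.3
```

send_rows(motion="-0.4 0 0 -0.2 0; -0.4 0 0 -0.2 0; -0.4 0 0 -0.2 0; -0.4 0 0 -4 0; -0.4 0 0 -7.5 0")

```text
clock: 15.45
eef_pos: [0.5109, 0.3183, 0.1357]
tool_rot: [0.072, 0.997, 0.007, -0.003]
ft_force: [1.2, 0.2, -0.1]
grip_width: 0.0598
grasp_force: 0.0
```

```bash
python3 - <<'E'
from h import *
plan([(-.4,619,31,115,3.1,0),(-1,619,31,115,3.1,3)],step=45)
E
```

```text
at [510.9 318.3 135.7] psi 2.998 w 0.0598 t 15.4
-0.4 -2.1 -3.85 0.3 -0.01; -0.4 -4.25 -7.7 0.6 -0.03; -0.4 -6.35 -11.5 0.9 -0.04; -0.4 -8.45 -15.35 1.2 -0.06; -0.4 -10.55 -19.2 1.5 -0.07
-0.4 -1.85 -4 0.25 -0.02; -0.4 -3.7 -7.95 0.55 -0.03; -1 -3.7 -7.95 0.55 -0.03; -1 -3.7 -7.95 0.55 -0.03; -1 -3.7 -7.95 0.55 -0.03
-1 0 0 0 0
```

send_rows(motion="-0.4 -2.1 -3.85 0.3 -0.01; -0.4 -4.25 -7.7 0.6 -0.03; -0.4 -6.35 -11.5 0.9 -0.04; -0.4 -8.45 -15.35 1.2 -0.06; -0.4 -10.55 -19.2 1.5 -0.07")

```text
clock: 15.95
eef_pos: [0.5892, 0.1125, 0.1178]
tool_rot: [0.036, 0.999, 0.008, -0.001]
ft_force: [-0.5, 0.2, 0.5]
grip_width: 0.0598
grasp_force: 0.0
```

send_rows(motion="-0.4 -1.85 -4 0.25 -0.02; -0.4 -3.7 -7.95 0.55 -0.03; -1 -3.7 -7.95 0.55 -0.03; -1 -3.7 -7.95 0.55 -0.03; -1 -3.7 -7.95 0.55 -0.03")

```text
clock: 16.45
eef_pos: [0.6196, 0.0331, 0.1112]
tool_rot: [0.021, 1.0, 0.008, -0.001]
ft_force: [-0.0, 0.0, -0.3]
grip_width: 0.0854
grasp_force: 0.0
```

send_rows(motion="-1 0 0 0 0")

```text
clock: 16.55
eef_pos: [0.6196, 0.0337, 0.1116]
tool_rot: [0.021, 1.0, 0.008, -0.001]
ft_force: [-0.5, 0.3, -0.1]
grip_width: 0.0857
grasp_force: 0.0
```

```bash
python3 - <<'E'
from h import *
vision.camera("side");print(pose()[:2])
for t,z in (("sleeve0",.014),("bottle0",.05)):
  print(t,[(np.round(d["rect"],1).tolist(),round(d["conf"],2),np.round(onz("side",d["rect"],z),3).tolist()) for d in boxes_of("side",t)])
plan([(-1,619,31,2,3.1,3)],step=35)
E
```

```text
(array([0.61973627, 0.03377173, 0.11174852]), np.float64(3.1006089431601604))
sleeve0 [([316.9, 306.5, 21.8, 23.3], 0.92, [0.618, 0.032]), ([384.4, 439.4, 35.4, 43.7], 0.9, [0.502, 0.29]), ([373.2, 363.9, 32.2, 33.7], 0.81, [0.514, 0.159]), ([284.2, 313.0, 20.0, 23.2], 0.63, [0.679, 0.053])]
bottle0 [([306.9, 446.2, 49.4, 64.4], 0.96, [0.61, 0.327]), ([305.2, 381.1, 43.5, 60.4], 0.77, [0.621, 0.226]), ([371.2, 376.4, 46.2, 59.1], 0.76, [0.521, 0.211]), ([379.9, 450.0, 50.0, 60.0], 0.69, [0.513, 0.325])]
at [619.9  33.5 111.9] psi 3.100 w 0.0855 t 16.7
-1 0 -0.05 2.75 0; -1 0.05 -0.15 5.5 0; -1 0.05 -0.2 8.25 0; -1 0.1 -0.25 11 0; -1 0.1 -0.25 11 0
-1 0 0 0 0; -1 0 0 0 0
```

send_rows(motion="-1 0 0 2.75 0; -1 0.05 0 5.5 0; -1 0.1 0 8.25 0; -1 0.1 0 11 0; -1 0.1 0 11 0")

```text
clock: 17.2
eef_pos: [0.6151, 0.0346, -0.0024]
tool_rot: [0.021, 1.0, 0.008, -0.005]
ft_force: [-2.3, -0.5, -0.0]
grip_width: 0.0856
grasp_force: 0.0
```

send_rows(motion="1 0 0 0 0; 1 0 0 0 0; 1 0 0 0 0; 1 0 0 0 0; 1 0 0 0 0")

```text
clock: 17.7
eef_pos: [0.6211, 0.0341, 0.0043]
tool_rot: [0.022, 1.0, 0.008, 0.002]
ft_force: [-0.1, 0.4, 6.0]
grip_width: 0.0399
grasp_force: 60.9
```

send_rows(motion="1 0 0 0 0; 1 0 0 -4 0; 1 0 0 -8 0; 1 0 0 -12.5 0; 1 0 0 -12.5 0")

```text
clock: 18.2
eef_pos: [0.6242, 0.0321, 0.1354]
tool_rot: [0.022, 1.0, 0.008, 0.007]
ft_force: [0.8, 0.5, 1.6]
grip_width: 0.0403
grasp_force: 60.7
```

send_rows(motion="1 0 0 0 0; 1 0 0 0 0")

```text
clock: 18.4
eef_pos: [0.6182, 0.0319, 0.1259]
tool_rot: [0.022, 1.0, 0.008, -0.001]
ft_force: [0.2, 0.3, -0.6]
grip_width: 0.0402
grasp_force: 60.7
```

```bash
python3 - <<'E'
from h import *
plan([(1,612,320,132,3.0,3)],step=40)
E
```

```text
at [618.2  31.9 125.9] psi 3.098 w 0.0402 t 18.4
1 0.25 3.6 -0.1 0.01; 1 0.45 7.2 -0.15 0.02; 1 0.7 10.8 -0.25 0.04; 1 0.95 14.4 -0.3 0.05; 1 1.15 17.95 -0.4 0.06
1 0.45 3.6 -0.05 0.01; 1 0.9 7.15 -0.15 0.03; 1 1.35 10.75 -0.2 0.04; 1 1.35 10.75 -0.2 0.04; 1 1.35 10.75 -0.2 0.04
1 0 0 0 0
```

send_rows(motion="1 0.25 3.6 -0.1 0.01; 1 0.45 7.2 -0.15 0.02; 1 0.7 10.8 -0.25 0.04; 1 0.95 14.4 -0.3 0.05; 1 1.15 17.95 -0.4 0.06")

```text
clock: 18.9
eef_pos: [0.6138, 0.2127, 0.131]
tool_rot: [0.052, 0.999, 0.007, -0.003]
ft_force: [1.1, -0.5, -0.0]
grip_width: 0.04
grasp_force: 60.7
```

send_rows(motion="1 0.45 3.6 -0.05 0.01; 1 0.9 7.15 -0.15 0.03; 1 1.35 10.75 -0.2 0.04; 1 1.35 10.75 -0.2 0.04; 1 1.35 10.75 -0.2 0.04")

```text
clock: 19.4
eef_pos: [0.6116, 0.3205, 0.1346]
tool_rot: [0.071, 0.997, 0.006, -0.002]
ft_force: [-0.0, 0.1, -0.2]
grip_width: 0.0406
grasp_force: 60.8
```

send_rows(motion="1 0 0 0 0; 1 0 0 0 0; 1 0 0 0 0")

```text
clock: 19.7
eef_pos: [0.6133, 0.3186, 0.1371]
tool_rot: [0.072, 0.997, 0.008, -0.001]
ft_force: [0.0, -0.7, -0.2]
grip_width: 0.0404
grasp_force: 60.8
```

```bash
python3 - <<'E'
from h import *
vision.camera("side");p=pose()[0];print(p)
pr=proj("side",(*p[:2],p[2]+.014));print("pred",pr)
for d in boxes_of("side","sleeve0"):
    r=d["rect"]
    if abs(r[0]-pr[0])<40 and abs(r[1]-pr[1])<60: print(np.round(r,1),d["conf"],onz("side",(r[0],pr[1]),p[2]+.014))
c=vision.camera("side")
x,y=map(int,pr);y0=y-25
for yy in range(y-20,y+21,5): print(yy,c[yy,x-28:x+30,0].tolist()[::2])
E
```

```text
[0.61329517 0.31883317 0.13723455]
pred [302.535739   396.55937184]
[313.6 401.2  10.5  34.8] 0.82 [0.59997088 0.31792509]
376 [34, 32, 31, 31, 29, 61, 127, 145, 145, 144, 117, 45, 34, 29, 25, 23, 22, 27, 30, 24, 45, 118, 147, 148, 145, 125, 66, 22, 13]
381 [33, 31, 21, 26, 44, 108, 143, 145, 145, 137, 79, 28, 21, 23, 21, 37, 44, 36, 36, 66, 100, 120, 147, 147, 143, 120, 61, 17, 17]
386 [34, 36, 29, 32, 82, 138, 145, 146, 144, 109, 45, 22, 24, 22, 26, 31, 36, 38, 40, 91, 130, 145, 146, 147, 142, 115, 52, 19, 18]
391 [40, 45, 62, 84, 122, 140, 144, 145, 131, 72, 60, 60, 53, 40, 29, 32, 37, 42, 87, 114, 112, 126, 143, 133, 110, 86, 42, 21, 16]
396 [62, 64, 71, 110, 134, 130, 124, 112, 74, 51, 51, 49, 52, 57, 43, 35, 38, 79, 100, 108, 115, 135, 145, 123, 93, 78, 39, 17, 19]
401 [37, 40, 51, 79, 88, 93, 96, 87, 54, 53, 56, 48, 37, 31, 34, 36, 41, 74, 103, 152, 197, 204, 152, 115, 91, 75, 34, 18, 20]
406 [27, 21, 21, 32, 44, 47, 49, 43, 29, 26, 29, 25, 23, 23, 30, 34, 70, 132, 143, 146, 144, 137, 130, 112, 90, 73, 31, 19, 19]
411 [32, 29, 27, 22, 21, 23, 21, 24, 24, 24, 21, 23, 25, 23, 38, 77, 92, 111, 125, 133, 138, 134, 117, 79, 57, 34, 20, 18, 16]
416 [33, 33, 32, 30, 30, 25, 24, 30, 26, 26, 28, 26, 23, 28, 44, 83, 93, 109, 138, 139, 135, 122, 118, 117, 79, 25, 20, 19, 20]
```

send_rows(motion="1 0 0.1 1.5 0; 1 -0.05 0.15 3 0; 1 -0.05 0.15 3.8 0; 1 -0.05 0.15 4.4 0; 1 -0.05 0.15 5 0")

```text
clock: 20.35
eef_pos: [0.6137, 0.3219, 0.0873]
tool_rot: [0.072, 0.997, 0.008, -0.001]
ft_force: [-1.4, -1.3, 0.7]
grip_width: 0.0403
grasp_force: 60.9
```

send_rows(motion="1 0 0 0 0")

```text
clock: 20.45
eef_pos: [0.6132, 0.3218, 0.0864]
tool_rot: [0.072, 0.997, 0.007, -0.001]
ft_force: [-0.4, -0.0, -1.3]
grip_width: 0.04
grasp_force: 60.7
```

send_rows(motion="1 0 0 0.8 0; 1 0 0 1.5 0; 1 0 0 2 0; 1 0 0 2.2 0; 1 0 0 2.2 0")

```text
clock: 20.95
eef_pos: [0.6135, 0.3223, 0.0648]
tool_rot: [0.072, 0.997, 0.008, -0.001]
ft_force: [-0.8, -2.3, 0.6]
grip_width: 0.0403
grasp_force: 60.8
```

send_rows(motion="1 0 0 0.1 0; 1 0 0 0.2 0; 1 0 0 0.3 0; 1 0 0 0.3 0")

```text
clock: 21.35
eef_pos: [0.6136, 0.3222, 0.0646]
tool_rot: [0.072, 0.997, 0.008, -0.0]
ft_force: [-6.1, -5.5, 10.3]
grip_width: 0.0403
grasp_force: 61.9
```

Home. Release, then go for the last sleeve.

send_rows(motion="-0.4 0 0 -0.2 0; -0.4 0 0 -0.2 0; -0.4 0 0 -0.2 0; -0.4 0 0 -4 0; -0.4 0 0 -7.5 0")

```text
clock: 21.85
eef_pos: [0.6129, 0.3214, 0.136]
tool_rot: [0.071, 0.997, 0.007, -0.002]
ft_force: [0.5, 0.6, -0.6]
grip_width: 0.0595
grasp_force: 0.0
```

```bash
python3 - <<'E'
from h import *
plan([(-.4,681,53,115,3.1,0),(-1,681,53,115,3.1,3)],step=42)
E
```

```text
at [612.9 321.4 136. ] psi 2.999 w 0.0595 t 21.9
-0.4 -1.5 -3.65 0.3 -0.01; -0.4 -3 -7.3 0.6 -0.03; -0.4 -4.55 -10.95 0.9 -0.04; -0.4 -6.05 -14.6 1.2 -0.06; -0.4 -7.55 -18.3 1.5 -0.07
-0.4 -1.25 -3.75 0.3 -0.02; -0.4 -2.5 -7.5 0.6 -0.03; -1 -2.5 -7.5 0.6 -0.03; -1 -2.5 -7.5 0.6 -0.03; -1 -2.5 -7.5 0.6 -0.03
-1 0 0 0 0
```

send_rows(motion="-0.4 -1.5 -3.65 0.3 -0.01; -0.4 -3 -7.3 0.6 -0.03; -0.4 -4.55 -10.95 0.9 -0.04; -0.4 -6.05 -14.6 1.2 -0.06; -0.4 -7.55 -18.3 1.5 -0.07")

```text
clock: 22.35
eef_pos: [0.6628, 0.1288, 0.1187]
tool_rot: [0.036, 0.999, 0.008, -0.0]
ft_force: [0.5, 0.3, 0.5]
grip_width: 0.0598
grasp_force: 0.0
```

send_rows(motion="-0.4 -1.25 -3.75 0.3 -0.02; -0.4 -2.5 -7.5 0.6 -0.03; -1 -2.5 -7.5 0.6 -0.03; -1 -2.5 -7.5 0.6 -0.03; -1 -2.5 -7.5 0.6 -0.03")

```text
clock: 22.85
eef_pos: [0.6817, 0.0543, 0.1118]
tool_rot: [0.021, 1.0, 0.008, -0.0]
ft_force: [0.8, 0.3, 0.7]
grip_width: 0.0856
grasp_force: 0.0
```

send_rows(motion="-1 0 0 0 0; -1 0 0 0 0")

```text
clock: 23.05
eef_pos: [0.6817, 0.0549, 0.1121]
tool_rot: [0.021, 1.0, 0.008, -0.0]
ft_force: [-0.4, 0.5, -0.1]
grip_width: 0.0849
grasp_force: 0.0
```

```bash
python3 - <<'E'
from h import *
vision.camera("side");print(pose()[:2])
for t,z in (("sleeve0",.014),("bottle0",.05)):
  print(t,[(np.round(d["rect"],1).tolist(),round(d["conf"],2),np.round(onz("side",d["rect"],z),3).tolist()) for d in boxes_of("side",t)])
plan([(-1,681,53,3,3.1,2)],step=35)
E
```

```text
(array([0.68166755, 0.05468622, 0.11216577]), np.float64(3.100303696345418))
sleeve0 [([385.5, 441.5, 35.7, 39.7], 0.91, [0.501, 0.293]), ([307.2, 433.0, 34.2, 37.8], 0.86, [0.614, 0.288]), ([282.9, 312.5, 20.3, 28.7], 0.83, [0.681, 0.052]), ([373.5, 363.1, 31.6, 30.3], 0.78, [0.514, 0.158]), ([397.5, 245.8, 40.3, 68.2], 0.62, [0.45, -0.17])]
bottle0 [([369.6, 377.4, 48.5, 59.0], 0.81, [0.524, 0.213]), ([309.0, 446.6, 48.6, 62.1], 0.78, [0.607, 0.327]), ([307.3, 379.8, 41.4, 58.5], 0.68, [0.619, 0.223])]
at [681.7  54.2 112.1] psi 3.100 w 0.0854 t 23.2
-1 0 -0.05 2.75 0; -1 0.05 -0.05 5.45 0; -1 0.05 -0.1 8.2 0; -1 0.05 -0.15 10.9 0; -1 0.05 -0.15 10.9 0
-1 0 0 0 0
```

send_rows(motion="-1 0 -0.05 2.75 0; -1 0.05 -0.05 5.45 0; -1 0.05 -0.1 8.2 0; -1 0.05 -0.1 10.8 0; -1 0.05 -0.1 10.8 0")

```text
clock: 23.7
eef_pos: [0.6773, 0.0541, -0.0008]
tool_rot: [0.021, 1.0, 0.007, -0.005]
ft_force: [-0.3, -0.0, -0.8]
grip_width: 0.0855
grasp_force: 0.0
```

send_rows(motion="-1 0 0 0 0; 1 0 0 0 0; 1 0 0 0 0; 1 0 0 0 0; 1 0 0 0 0")

```text
clock: 24.2
eef_pos: [0.6827, 0.0541, 0.0061]
tool_rot: [0.022, 1.0, 0.008, 0.002]
ft_force: [0.9, -0.0, 6.5]
grip_width: 0.0399
grasp_force: 61.2
```

send_rows(motion="1 0 0 0 0; 1 0 0 0 0; 1 0 0 -4 0; 1 0 0 -8 0; 1 0 0 -12.5 0")

```text
clock: 24.7
eef_pos: [0.6801, 0.0519, 0.1291]
tool_rot: [0.022, 1.0, 0.008, -0.002]
ft_force: [0.2, -0.2, 0.2]
grip_width: 0.0399
grasp_force: 60.7
```

send_rows(motion="1 0 0 0 0; 1 0 0 0 0; 1 0 0 0 0")

```text
clock: 25.0
eef_pos: [0.6802, 0.0519, 0.1276]
tool_rot: [0.022, 1.0, 0.008, -0.002]
ft_force: [-0.9, 0.7, -0.1]
grip_width: 0.04
grasp_force: 60.7
```

```bash
python3 - <<'E'
from h import *
plan([(1,622,216.5,132,3.0,3)],step=37)
E
```

```text
at [680.2  51.9 127.6] psi 3.098 w 0.0400 t 25.0
1 1.3 3.25 -0.1 0.02; 1 2.6 6.5 -0.2 0.04; 1 3.9 9.7 -0.25 0.06; 1 5.2 12.95 -0.35 0.08; 1 6.55 16.2 -0.45 0.1
1 0 0 0 0; 1 0 0 0 0; 1 0 0 0 0
```

send_rows(motion="1 1.3 3.25 -0.1 0.02; 1 2.6 6.5 -0.2 0.04; 1 3.9 9.7 -0.25 0.06; 1 5.2 12.95 -0.35 0.08; 1 6.55 16.2 -0.45 0.1")

```text
clock: 25.5
eef_pos: [0.6208, 0.2173, 0.1334]
tool_rot: [0.072, 0.997, 0.007, -0.003]
ft_force: [0.9, -0.6, -0.0]
grip_width: 0.0395
grasp_force: 60.7
```

send_rows(motion="1 0 0 0 0; 1 0 0 0 0; 1 0 0 0 0; 1 0 0 0 0")

```text
clock: 25.9
eef_pos: [0.6229, 0.2152, 0.1352]
tool_rot: [0.072, 0.997, 0.007, -0.001]
ft_force: [-0.0, -0.3, -0.9]
grip_width: 0.0398
grasp_force: 60.7
```

```bash
python3 - <<'E'
from h import *
p=pose()[0];print("pred",proj("side",(*p[:2],p[2]+.014)))
shot("side",(*p[:2],.11),"b5",4,150,130)
plan([(1,622.5,216.5,88,3.0,2)],step=18)
E
```

```text
pred [303.12959217 331.75260448]
b5 off 228 284 centre at [303.5610975  263.59566212]
at [623.  215.2 135.4] psi 2.996 w 0.0397 t 25.9
1 0 0.05 1.6 0; 1 0.05 0.1 3.15 0; 1 0.05 0.1 4.75 0; 1 0.05 0.1 4.75 0; 1 0.05 0.1 4.75 0
```

View pics/b5.png

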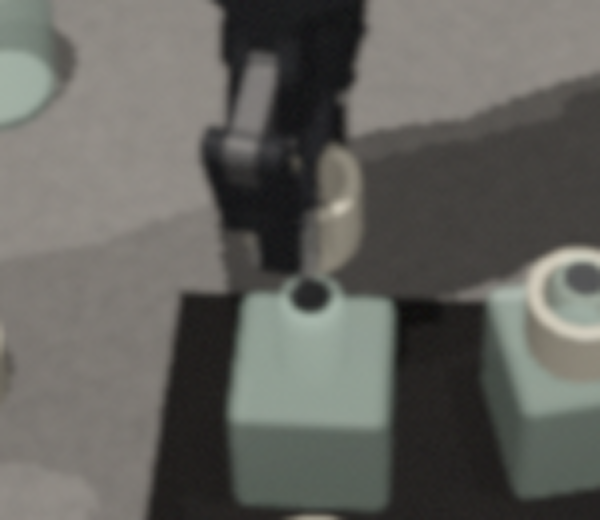

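The sleeve's right edge is at crop 362, so its centre is about 300, over the lip at (310,295) once the height is allowed for. Descend.

send_rows(motion="1 0 0.05 1.6 0; 1 0.05 0.1 3 0; 1 0.05 0.1 3.8 0; 1 0.05 0.1 4.4 0; 1 0.05 0.1 4.9 0")

```text
clock: 26.45
eef_pos: [0.6224, 0.2176, 0.0868]
tool_rot: [0.072, 0.997, 0.007, -0.001]
ft_force: [-1.5, -1.3, 1.8]
grip_width: 0.0399
grasp_force: 60.7
```

send_rows(motion="1 0 0 0 0")

```text
clock: 26.55
eef_pos: [0.6221, 0.2179, 0.0864]
tool_rot: [0.072, 0.997, 0.007, -0.001]
ft_force: [-0.4, 0.0, -0.6]
grip_width: 0.0401
grasp_force: 60.7
```

send_rows(motion="1 0 0 0.8 0; 1 0 0 1.5 0; 1 0 0 1.9 0; 1 0 0 2.2 0; 1 0 0 2.2 0")

```text
clock: 27.05
eef_pos: [0.6222, 0.2181, 0.0663]
tool_rot: [0.072, 0.997, 0.007, -0.001]
ft_force: [-4.6, -3.9, 7.2]
grip_width: 0.0399
grasp_force: 61.5
```

send_rows(motion="1 0 0 0.1 0; 1 0 0 0.2 0; 1 0 0 0.2 0")

```text
clock: 27.35
eef_pos: [0.6223, 0.2181, 0.0662]
tool_rot: [0.072, 0.997, 0.007, -0.0]
ft_force: [-7.4, -5.6, 15.6]
grip_width: 0.0402
grasp_force: 62.3
```

All four sleeves are seated. Now the caps.

The plan is to grip each cap near its crown, carry it to the near side of the rail with the rim facing the wire, and push the lower rim lip against the wire. That rolls the cap crown-up in the pads. Then I level it on the two wires and set it in a pocket.

send_rows(motion="-0.4 0 0 -0.2 0; -0.4 0 0 -0.2 0; -0.4 0 0 -0.2 0; -0.4 0 0 -4 0; -0.4 0 0 -8.5 0")

```text
clock: 27.85
eef_pos: [0.6205, 0.2171, 0.1452]
tool_rot: [0.071, 0.997, 0.007, -0.004]
ft_force: [1.3, 0.5, -0.5]
grip_width: 0.0596
grasp_force: 0.0
```

```bash
python3 - <<'E'
from h import *
plan([(-.4,622,205,150,2.95,0),(-1,635,-109,130,1.395,3)],step=40)
E
```

```text
at [620.5 217.1 145.2] psi 2.999 w 0.0596 t 27.9
-0.4 -0.3 -1.2 -0.5 0.05; -1 -0.8 -3.75 -0.3 0.18; -1 -1.3 -6.35 -0.15 0.31; -1 -1.75 -8.9 0 0.44; -1 -2.25 -11.5 0.2 0.57
-1 -1.8 -1.9 0.15 0.13; -1 -3.55 -3.8 0.3 0.26; -1 -5.35 -5.7 0.5 0.39; -1 -7.15 -7.6 0.65 0.52; -1 -8.95 -9.55 0.8 0.64
-1 -2.55 -0.45 0.2 0.13; -1 -5.15 -0.9 0.35 0.26; -1 -7.7 -1.35 0.5 0.39; -1 -7.7 -1.35 0.5 0.39; -1 -7.7 -1.35 0.5 0.39
-1 0 0 0 0
```

send_rows(motion="-0.4 -0.3 -1.2 -0.5 0.05; -1 -0.8 -3.75 -0.3 0.18; -1 -1.3 -6.35 -0.15 0.31; -1 -1.75 -8.9 0 0.44; -1 -2.25 -11.5 0.2 0.57")

```text
clock: 28.35
eef_pos: [0.6284, 0.1, 0.1436]
tool_rot: [0.351, 0.936, 0.007, -0.003]
ft_force: [0.4, 0.1, 0.8]
grip_width: 0.0854
grasp_force: 0.0
```

send_rows(motion="-1 -1.8 -1.9 0.15 0.13; -1 -3.55 -3.8 0.3 0.26; -1 -5.35 -5.7 0.5 0.39; -1 -7.15 -7.6 0.65 0.52; -1 -8.95 -9.55 0.8 0.64")

```text
clock: 28.85
eef_pos: [0.6336, -0.0309, 0.1334]
tool_rot: [0.628, 0.778, 0.006, -0.005]
ft_force: [-0.4, 0.3, 0.1]
grip_width: 0.0852
grasp_force: 0.0
```

send_rows(motion="-1 -2.55 -0.45 0.2 0.13; -1 -5.15 -0.9 0.35 0.26; -1 -7.7 -1.35 0.5 0.39; -1 -7.7 -1.35 0.5 0.39; -1 -7.7 -1.35 0.5 0.39")

```text
clock: 29.35
eef_pos: [0.6368, -0.1084, 0.1272]
tool_rot: [0.765, 0.644, 0.005, -0.007]
ft_force: [0.1, 1.2, 0.2]
grip_width: 0.0853
grasp_force: 0.0
```

send_rows(motion="-1 0 0 0 0; -1 0 0 0 0; -1 0 0 0 0")

```text
clock: 29.65
eef_pos: [0.637, -0.1071, 0.128]
tool_rot: [0.765, 0.644, 0.005, -0.006]
ft_force: [-0.0, -0.2, 0.1]
grip_width: 0.0855
grasp_force: 0.0
```

```bash
python3 - <<'E'
from h import *
vision.camera("side")
for t,z in (("cap0",.047),):
  print(t,[(np.round(d["rect"],1).tolist(),round(d["conf"],2),np.round(onz("side",d["rect"],z),3).tolist()) for d in boxes_of("side",t)])
plan([(-1,635,-109,30,1.395,2),(1,635,-109,30,1.395,4)],step=35)
E
```

```text
cap0 [([325.8, 220.4, 18.3, 22.9], 0.9, [0.615, -0.214]), ([327.6, 199.4, 7.3, 7.1], 0.65, [0.616, -0.307]), ([309.4, 448.1, 50.0, 63.9], 0.56, [0.606, 0.328]), ([314.9, 245.6, 19.0, 26.2], 0.55, [0.633, -0.117]), ([373.6, 185.9, 21.0, 19.2], 0.51, [0.5, -0.381])]
at [ 637.  -107.4  128.1] psi 1.400 w 0.0857 t 29.8
-1 -0.05 -0.05 3.25 0; -1 -0.15 -0.1 6.55 0; -1 -0.2 -0.15 9.8 0; -1 -0.2 -0.15 9.8 0; -1 -0.2 -0.15 9.8 0
1 0 0 0 0; 1 0 0 0 0; 1 0 0 0 0; 1 0 0 0 0; 1 0 0 0 0
```

send_rows(motion="-1 -0.05 -0.05 3.25 0; -1 -0.15 -0.1 6.55 0; -1 -0.2 -0.15 9.8 0; -1 -0.2 -0.15 9.8 0; -1 -0.2 -0.15 9.8 0")

```text
clock: 30.25
eef_pos: [0.6348, -0.108, 0.03]
tool_rot: [0.765, 0.644, 0.004, -0.007]
ft_force: [0.7, 0.6, 1.3]
grip_width: 0.0849
grasp_force: 0.0
```

send_rows(motion="-1 0 0 0 0; 1 0 0 0 0; 1 0 0 0 0; 1 0 0 0 0; 1 0 0 0 0")

```text
clock: 30.75
eef_pos: [0.6359, -0.1084, 0.0315]
tool_rot: [0.765, 0.644, 0.006, -0.005]
ft_force: [-0.4, 0.7, 4.2]
grip_width: 0.0423
grasp_force: 60.4
```

send_rows(motion="1 0 0 0 0; 1 0 0 0 0; 1 0 0 -2 0; 1 0 0 -5 0; 1 0 0 -5 0")

```text
clock: 31.25
eef_pos: [0.6381, -0.1097, 0.0845]
tool_rot: [0.765, 0.644, 0.007, -0.003]
ft_force: [0.7, -1.0, 0.7]
grip_width: 0.0422
grasp_force: 60.8
```

send_rows(motion="1 0 0 0 0; 1 0 0 0 0")

```text
clock: 31.45
eef_pos: [0.6342, -0.1089, 0.0787]
tool_rot: [0.765, 0.644, 0.004, -0.007]
ft_force: [1.0, 0.2, -1.3]
grip_width: 0.0419
grasp_force: 60.8
```

```bash
python3 - <<'E'
from h import *
Q=np.array([630.4,-135.]);nn=np.array([-.985,.175]);
q=Q+44*nn; print(q)
plan([(1,*(Q+70*nn),80,2.966,0),(1,*(Q+50*nn),60,2.966,2)],step=35)
E
```

```text
[ 587.06 -127.3 ]
at [ 634.2 -108.9   78.7] psi 1.398 w 0.0419 t 31.4
1 -0.2 -0.6 0 -0.13; 1 -0.45 -1.15 0 -0.26; 1 -0.65 -1.75 -0.05 -0.39; 1 -0.85 -2.3 -0.05 -0.52; 1 -1.1 -2.9 -0.05 -0.65
1 0.2 -0.55 0 -0.13; 1 0.35 -1.15 -0.05 -0.26; 1 0.55 -1.75 -0.05 -0.4; 1 0.7 -2.35 -0.05 -0.53; 1 0.9 -2.95 -0.05 -0.66
1 0.5 -0.35 0 -0.13; 1 1 -0.7 -0.05 -0.26; 1 -0.95 -0.2 1.95 -0.26; 1 -0.95 -0.2 1.95 -0.26; 1 -0.95 -0.2 1.95 -0.26
```

send_rows(motion="1 -0.2 -0.6 0 -0.13; 1 -0.45 -1.15 0 -0.26; 1 -0.65 -1.75 -0.05 -0.39; 1 -0.85 -2.3 -0.05 -0.52; 1 -1.1 -2.9 -0.05 -0.65")

```text
clock: 31.95
eef_pos: [0.6032, -0.1147, 0.0785]
tool_rot: [0.517, 0.856, 0.006, -0.006]
ft_force: [-0.0, -0.4, 0.2]
grip_width: 0.0424
grasp_force: 60.8
```

send_rows(motion="1 0.2 -0.55 0 -0.13; 1 0.35 -1.15 -0.05 -0.26; 1 0.55 -1.75 -0.05 -0.4; 1 0.7 -2.35 -0.05 -0.53; 1 0.9 -2.95 -0.05 -0.66")

```text
clock: 32.45
eef_pos: [0.5729, -0.1203, 0.0791]
tool_rot: [0.212, 0.977, 0.008, -0.003]
ft_force: [-0.4, -0.2, -0.0]
grip_width: 0.0426
grasp_force: 60.8
```

send_rows(motion="1 0.5 -0.35 0 -0.13; 1 1 -0.7 -0.05 -0.26; 1 -0.95 -0.2 1.95 -0.26; 1 -0.95 -0.2 1.95 -0.26; 1 -0.95 -0.2 1.95 -0.26")

```text
clock: 32.95
eef_pos: [0.5805, -0.1257, 0.0595]
tool_rot: [0.087, 0.996, 0.008, -0.003]
ft_force: [-0.4, -0.3, -0.4]
grip_width: 0.0425
grasp_force: 60.8
```

send_rows(motion="1 0 0 0 0; 1 0 0 0 0")

```text
clock: 33.15
eef_pos: [0.5818, -0.126, 0.0616]
tool_rot: [0.087, 0.996, 0.008, -0.001]
ft_force: [0.7, -0.2, -0.0]
grip_width: 0.0423
grasp_force: 60.8
```

```bash
python3 - <<'E'
from h import *
Q=np.array([630.4,-135.]);nn=np.array([-.985,.175])
p=pose()[0]*1000;print("u",(p[:2]-Q)@nn)
W=[(50,27),(44,27.5),(40,31),(31,38),(19,42),(6,42),(-5,37.5),(-5,36.5)]
plan([(1,*(Q+u*nn),z,2.966,0) for u,z in W]+[(1,*(Q-5*nn),36.5,2.966,2)],step=40)
shot("side",(.6,-.13,.05),"k1",5,110,90)
E
```

```text
u 49.40830519814758
at [ 581.8 -126.    61.6] psi 2.968 w 0.0423 t 33.1
1 0.05 -0.05 3.45 0; 1 -0.55 -0.05 3.4 0; 1 -0.95 -0.05 3.05 0; 1 -1.85 -0.05 2.35 0; 1 -3.05 -0.05 1.95 0
1 -1.3 0 0 0; 1 -2.4 0 0.45 0; 1 -2.4 0 0.55 0; 1 -2.4 0 0.55 0; 1 -2.4 0 0.55 0
1 0 0 0 0
k1 off 275 196 centre at [278.14700352 226.43846468]
```

View pics/k1.png

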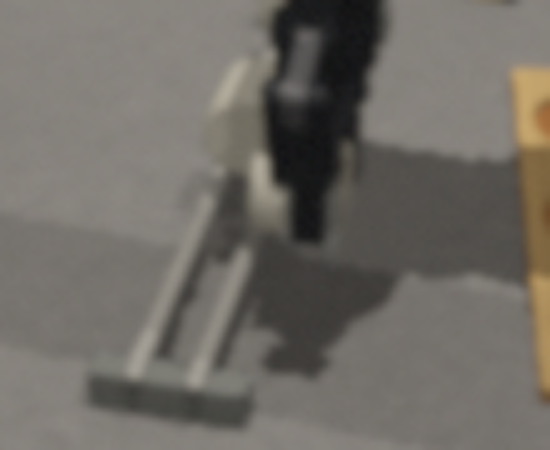

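The crop shows the cap held level, its rim towards the wires (crop 250,190) and crown at right (350,170), with fingers at 310. Now roll it against the wire.

send_rows(motion="1 0 0 1.8 0; 1 0 0 3.45 0; 1 -0.3 0 3.45 0; 1 -0.6 0 3.4 0; 1 -0.6 0 3.4 0")

```text
clock: 33.7
eef_pos: [0.588, -0.1265, 0.0278]
tool_rot: [0.087, 0.996, 0.008, -0.001]
ft_force: [-1.7, 0.9, -0.6]
grip_width: 0.0422
grasp_force: 61.1
```

send_rows(motion="1 -0.2 0 -0.15 0; 1 -0.4 0 -0.35 0; 1 -0.4 0 -0.35 0")

```text
clock: 34.0
eef_pos: [0.5884, -0.1266, 0.0295]
tool_rot: [0.087, 0.996, 0.008, -0.005]
ft_force: [-6.9, 0.8, -2.1]
grip_width: 0.0421
grasp_force: 61.5
```

send_rows(motion="1 -0.3 0 -0.25 0; 1 -0.6 0 -0.45 0; 1 -0.9 0 -0.65 0; 1 -0.9 0 -0.65 0")

```text
clock: 34.4
eef_pos: [0.592, -0.1273, 0.0337]
tool_rot: [0.087, 0.996, 0.009, -0.01]
ft_force: [-15.3, 2.6, -1.4]
grip_width: 0.0424
grasp_force: 64.0
```

send_rows(motion="1 -0.4 0 -0.15 0; 1 -0.8 0 -0.3 0; 1 -1.2 0 -0.4 0; 1 -1.2 0 -0.4 0; 1 -1.2 0 -0.4 0")

```text
clock: 34.9
eef_pos: [0.6146, -0.1315, 0.0424]
tool_rot: [0.087, 0.996, 0.008, 0.001]
ft_force: [0.1, 0.3, -0.6]
grip_width: 0.0421
grasp_force: 65.3
```

send_rows(motion="1 -0.6 0 0 0; 1 -1.2 0 0 0; 1 -1.8 0 0.2 0; 1 -2.4 0 0.5 0; 1 -2.4 0 0.5 0")

```text
clock: 35.4
eef_pos: [0.638, -0.1354, 0.0364]
tool_rot: [0.086, 0.996, 0.008, 0.0]
ft_force: [1.4, 0.5, 1.7]
grip_width: 0.0423
grasp_force: 65.7
```

send_rows(motion="1 0 0 0.1 0; 1 0 0 0.2 0; 1 0 0 0.2 0")

```text
clock: 35.7
eef_pos: [0.6381, -0.1354, 0.0362]
tool_rot: [0.086, 0.996, 0.008, 0.001]
ft_force: [-0.1, -0.1, 8.8]
grip_width: 0.0424
grasp_force: 66.0
```

send_rows(motion="1 0 0 -2 0; 1 0 0 -5 0; 1 0 0 -5 0; 1 0 0 -5 0")

```text
clock: 36.1
eef_pos: [0.6368, -0.136, 0.0844]
tool_rot: [0.087, 0.996, 0.008, -0.0]
ft_force: [-0.6, 0.4, -0.5]
grip_width: 0.0422
grasp_force: 65.4
```

```bash
python3 - <<'E'
from h import *
p=pose()[0];print(p)
s=vision.camera("side");t=vision.camera("top")
def cr(im,n,q,w,h,W,H):
    x,y=map(int,proj(n,q));x0=int(np.clip(x-w//2,0,640-w));y0=int(np.clip(y-h//2,0,480-h));print(n,x0,y0);return cv2.resize(im[y0:y0+h,x0:x0+w],(W,H),interpolation=cv2.INTER_CUBIC)
a=cr(s,"side",(*p[:2],p[2]+.01),60,45,400,300);b=cr(t,"top",(*p[:2],p[2]+.01),60,45,400,300)
c=cr(s,"side",(.566,.26,.08),160,120,400,300);d=cr(t,"top",(.566,.26,.08),120,90,400,300)
cv2.imwrite("pics/comp.png",np.vstack([np.hstack([a,b]),np.hstack([c,d])])[:,:,::-1])
E
```

```text
[ 0.63676466 -0.13603505  0.08444179]
side 283 200
top 317 206
side 261 331
top 98 192
```

View pics/comp.png

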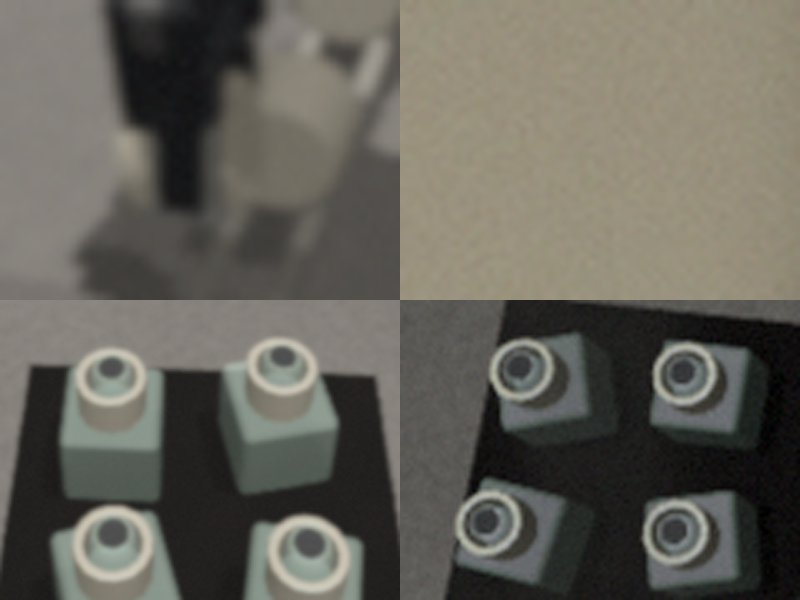

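The composite shows all four sleeves home. The held cap now extends about equally either side of the fingers (118 to 235 around 180), consistent with upright. Cap B stands behind it. Next I place it in the first pocket and confirm its height by touch.

```bash
python3 - <<'E'
from h import *
plan([(1,453.5,-126,90,2.966,2),(1,453.5,-126,22,2.966,2)],step=38)
E
```

```text
at [ 635.3 -135.7   82.5] psi 2.968 w 0.0422 t 36.2
1 3.6 -0.45 -0.15 0; 1 7.25 -0.85 -0.3 0; 1 10.85 -1.3 -0.45 0; 1 14.45 -1.75 -0.6 0; 1 18.05 -2.2 -0.75 0
1 0 0 0 0; 1 0 0 0 0; 1 0 0 3.4 0; 1 0 0 6.8 0; 1 0 0 6.8 0
1 0 0 0 0
```

send_rows(motion="1 3.6 -0.45 -0.15 0; 1 7.25 -0.85 -0.3 0; 1 10.85 -1.3 -0.45 0; 1 14.45 -1.75 -0.6 0; 1 18.05 -2.2 -0.75 0")

```text
clock: 36.7
eef_pos: [0.452, -0.1261, 0.0903]
tool_rot: [0.086, 0.996, 0.008, -0.002]
ft_force: [-0.0, -0.5, 0.6]
grip_width: 0.0426
grasp_force: 65.4
```

send_rows(motion="1 0 0 0 0; 1 0 0 0 0; 1 0 0 3.4 0; 1 0 0 6.5 0; 1 0 0 6.5 0")

```text
clock: 37.2
eef_pos: [0.4524, -0.1246, 0.023]
tool_rot: [0.086, 0.996, 0.009, -0.005]
ft_force: [-1.4, -0.3, -0.3]
grip_width: 0.0419
grasp_force: 65.4
```

send_rows(motion="1 0 0 0 0; 1 0 0 0 0")

```text
clock: 37.4
eef_pos: [0.4564, -0.1259, 0.0279]
tool_rot: [0.086, 0.996, 0.008, 0.0]
ft_force: [1.0, 0.2, -0.6]
grip_width: 0.0421
grasp_force: 65.4
```

```bash
python3 - <<'E'
from h import *
s=vision.camera("side");p=pose()[0];print(p)
for d in boxes_of("side","cap0"): print(np.round(d["rect"],1),round(d["conf"],2))
print(proj("side",(*p[:2],p[2]+.016)),[np.round(proj("side",(p[0]+a,p[1],p[2]+.016+b)),1) for a in(-.022,.022) for b in(-.026,.01)])
E
```

```text
[ 0.45647425 -0.12599455  0.02811518]
[373.5 187.2  24.3  25.5] 0.79
[336.6 194.9  19.   20.8] 0.66
[327.5 219.2  22.3  22. ] 0.65
[397.46992522 247.06679329] [array([406.4, 256.9]), array([408.4, 243.7]), array([386.1, 256.1]), array([387.5, 243. ])]
```

send_rows(motion="1 0.3 0 0.3 0; 1 0.3 0 0.7 0; 1 0.3 0 1 0; 1 0.3 0 1 0")

```text
clock: 37.9
eef_pos: [0.4512, -0.1247, 0.0163]
tool_rot: [0.087, 0.996, 0.008, -0.001]
ft_force: [0.3, 0.2, -0.0]
grip_width: 0.0421
grasp_force: 65.4
```

send_rows(motion="1 0 0 0.2 0; 1 0 0 0.4 0; 1 0 0 0.4 0")

```text
clock: 38.2
eef_pos: [0.4517, -0.1249, 0.0139]
tool_rot: [0.087, 0.996, 0.008, -0.001]
ft_force: [-3.9, 0.2, 10.6]
grip_width: 0.0424
grasp_force: 66.6
```

send_rows(motion="1 0 0 -0.2 0; -0.4 0 0 -0.2 0; -0.4 0 0 -0.2 0; -0.4 0 0 -0.2 0; -0.4 0 0 -2 0")

```text
clock: 38.7
eef_pos: [0.4494, -0.1244, 0.0308]
tool_rot: [0.086, 0.996, 0.008, -0.004]
ft_force: [0.1, -0.1, 0.9]
grip_width: 0.0601
grasp_force: 0.0
```

send_rows(motion="-0.4 0 0 -4 0; 1 0 0 -5 0; 1 0 0 -5 0; 1 0 0 -5 0; 1 0 0 -5 0")

```text
clock: 39.2
eef_pos: [0.4505, -0.1255, 0.0813]
tool_rot: [0.087, 0.996, 0.008, -0.002]
ft_force: [0.1, -0.0, 0.2]
grip_width: 0.0015
grasp_force: 0.0
```

send_rows(motion="1 0 0 1.5 0; 1 0 0 3 0; 1 0 0 3 0; 1 0 0 3 0")

```text
clock: 39.6
eef_pos: [0.4507, -0.1252, 0.0518]
tool_rot: [0.087, 0.996, 0.008, -0.002]
ft_force: [-0.2, 0.6, 0.2]
grip_width: -0.0004
grasp_force: 0.0
```

```bash
python3 - <<'E'
from h import *
s=vision.camera("top");p=pose()[0];print(p)
for n in("side","top"):
  if n=="side":vision.camera(n)
  for d in boxes_of(n,"cap0"): print(n,np.round(d["rect"],1),round(d["conf"],2),onz(n,d["rect"],.022))
for n in("side","top"):
  for nm,A in(("upright",[(.022*np.cos(a),.022*np.sin(a),z) for a in np.arange(0,6.3,.1) for z in(.004,.04)]),("lying",[(l,.022*np.cos(a),.031+.022*np.sin(a)) for a in np.arange(0,6.3,.1) for l in(-.01,.026)])):
    q=np.array([proj(n,np.array(v)+[.4517,-.125,0]) for v in A]);print(n,nm,np.round(np.r_[(q.min(0)+q.max(0))/2,np.ptp(q,axis=0)],1))
E
```

```text
[ 0.45137976 -0.12534563  0.05247137]
side [336.  195.5  14.8  18.4] 0.79 [ 0.59708662 -0.36907666]
side [372.9 185.4  21.   19.2] 0.75 [ 0.49867345 -0.42821754]
side [327.9 220.3  21.1  23.6] 0.73 [ 0.61220695 -0.25159967]
side [399.9 255.   21.3  22.7] 0.58 [ 0.44890731 -0.12690358]
side [397.5 245.5  41.7  65. ] 0.19 [ 0.45161226 -0.16077083]
top [384.1 247.8  22.2  23.9] 0.93 [ 0.6192649  -0.22560092]
top [432.7 261.4  23.4  25.6] 0.83 [ 0.60301115 -0.33654837]
top [469.6 314.5  26.1  19.2] 0.67 [ 0.49707962 -0.42582923]
side upright [398.8 255.6  22.3  25.6]
side lying [395.6 252.1  19.3  21. ]
top upright [330.4 316.6  20.5  20.9]
top lying [330.8 312.9  22.3  19.6]
```

send_rows(motion="1 0 0 0.4 0; 1 0 0 0.7 0; 1 0 0 0.7 0; 1 0 0 0.7 0")

```text
clock: 40.2
eef_pos: [0.4527, -0.1257, 0.0478]
tool_rot: [0.087, 0.996, 0.007, 0.001]
ft_force: [-3.5, 0.4, 14.4]
grip_width: 0.0
grasp_force: 7.1
```

send_rows(motion="1 0 0 0.3 0; 1 0 0 0.5 0; 1 0 0 0.7 0; 1 0 0 0.7 0")

```text
clock: 40.6
eef_pos: [0.4539, -0.1263, 0.0474]
tool_rot: [0.087, 0.996, 0.007, 0.003]
ft_force: [-19.1, 3.5, 65.4]
grip_width: 0.0005
grasp_force: 32.0
```

send_rows(motion="1 0 0 -2 0; 1 0 0 -3 0; 1 0 0 -3 0; 1 0 -4.1 -3 0; 1 0 -4.1 -3 0")

```text
clock: 41.1
eef_pos: [0.4438, -0.1686, 0.0668]
tool_rot: [0.088, 0.996, 0.007, -0.002]
ft_force: [-0.1, 0.7, -0.2]
grip_width: 0.0
grasp_force: 0.0
```

send_rows(motion="1 0 0 2 0; 1 0 0 4 0; 1 0 0 4.5 0; 1 0 0 4.9 0; 1 0 0 4.9 0")

```text
clock: 41.6
eef_pos: [0.4443, -0.165, 0.0185]
tool_rot: [0.086, 0.996, 0.008, -0.002]
ft_force: [-0.0, -0.0, -0.6]
grip_width: -0.0003
grasp_force: 0.0
```

send_rows(motion="1 0 0 0.3 0; 1 0 0 0.3 0")

```text
clock: 41.8
eef_pos: [0.445, -0.1653, 0.0164]
tool_rot: [0.086, 0.996, 0.008, -0.001]
ft_force: [0.4, 0.2, 0.6]
grip_width: -0.0002
grasp_force: 0.0
```

send_rows(motion="1 0 0 0.3 0; 1 0 0 0.3 0; 1 0 0 0.3 0")

```text
clock: 42.1
eef_pos: [0.4446, -0.1652, 0.0132]
tool_rot: [0.087, 0.996, 0.008, -0.001]
ft_force: [-0.0, -0.3, -0.9]
grip_width: 0.0
grasp_force: 0.0
```

send_rows(motion="1 0 0 0.3 0; 1 0 0 0.3 0; 1 0 0 0.3 0")

```text
clock: 42.4
eef_pos: [0.4445, -0.1651, 0.01]
tool_rot: [0.087, 0.996, 0.008, -0.001]
ft_force: [-0.8, 0.5, 0.3]
grip_width: -0.0002
grasp_force: 0.0
```

send_rows(motion="1 0 0 -4 0; 1 0 0 -8 0; 1 0 4 -9 0; 1 0 8 -10 0; 1 0 12 -11 0")

```text
clock: 42.9
eef_pos: [0.4656, -0.0478, 0.1229]
tool_rot: [0.087, 0.996, 0.008, -0.0]
ft_force: [0.6, 1.0, -0.2]
grip_width: 0.0003
grasp_force: 0.0
```

send_rows(motion="1 0 4 0 0; 1 0 8 0 0; 1 0 12 0 0; 1 0 15 0 0; 1 0 15 0 0")

```text
clock: 43.4
eef_pos: [0.4919, 0.1025, 0.1244]
tool_rot: [0.084, 0.996, 0.008, -0.0]
ft_force: [-0.8, -0.7, -0.4]
grip_width: -0.0002
grasp_force: 0.0
```

```bash
python3 - <<'E'
from h import *
for n in("top","side"):
  im=vision.camera(n)
  for d in boxes_of(n,"cap0"): print(n,np.round(d["rect"],1),round(d["conf"],2))
  x,y=map(int,proj(n,(.452,-.126,.03)))
  c=im[y-16:y+17,x-16:x+17].astype(int)
  hsv=cv2.cvtColor(c.astype(np.uint8),cv2.COLOR_RGB2HSV)
  print(n,x-16,y-16);
  m=(hsv[:,:,1]<75)&(hsv[:,:,2]>70)
  for r in range(33): print("".join("%x"%min(15,v//16) if k else "." for v,k in zip(hsv[r,:,2],m[r])))
E
```

```text
top [432.4 263.8  26.4  25. ] 0.84
top [471.8 313.8  25.9  24.1] 0.77
top [382.8 246.9  20.2  21.7] 0.63
top [330.1 315.9  23.   21.4] 0.57
top 314 300
..................776656666665666
..........................6665566
.................................
.................................
.................................
.................................
..........7899...................
..........78aaabaa9..............
.........689aabbccbaa9...........
.........789ababcccccbb..........
.........79aababccccccbaa9.......
........789aabbcccccccbba986.....
........789abbbccccccbbaa987.....
........79abbbcccccccbbaa987.....
.......789abbccccccccbaaa875.....
.......88aabbccccccccbaa9875.....
.......89aabccccccccbbaa987......
......789abbcccccccbbaa9876......
......79aababccccccbbaa9875......
......89abbabccccccbaa99864......
......89abbccccbbcbbaa9875.......
......789abccccbbcbba99874.......
.........9abbbccccbba98764.......
...........89abbbbbaa9875........
..............999aaa98875........
..................998876.........
....................7665.........
..............................
[... 716 characters left out ...]
.................998
..............................a98
...........455555..............98
...........4555554.............98
...........445554..............99
...........55554...............a9
..........5666655..............a9
..........6788876..............a9
.........578888864..............9
.........578998864..............9
.........57889886...............a
.........67899886...............a
.........68898875...............a
.........68888875................
........468888874................
........478888874................
........578888874................
........67888886.................
...5455568888886.................
....55557899887654...............
....4.45788888766554.............
```

The numeric view shows this cap lying in pocket 0: a straight-sided silhouette with shading across it, and touch gives its top at 48 mm. The lip slipped over the wire instead of rolling. I regrip it and find a lighter closure that lets it pivot.

```bash
python3 - <<'E'
from h import *
print(onz("top",(330.1,315.9),.035))
plan([(-.4,452,-125,75,2.966,2),(-.4,452,-125,14,2.966,2)],step=40)
E
```

```text
[ 0.45305557 -0.12428847]
at [490.7  98.2 124.1] psi 2.968 w -0.0002 t 43.6
-0.4 0 -3.8 0.8 0; -0.4 0 -7.55 1.65 0; -0.4 0 -11.35 2.45 0; -0.4 -0.05 -15.1 3.25 0; -0.4 -0.05 -18.9 4.1 0
-0.4 0 -3.75 0.8 0; -0.4 0 -3.75 0.8 0; -0.4 0 -3.75 0.8 0; -0.4 0 -3.75 3.85 0; -0.4 0 -3.75 6.9 0
-0.4 0 0 0 0; -0.4 0 0 0 0
```

send_rows(motion="-0.4 0 -3.8 0.8 0; -0.4 0 -7.55 1.65 0; -0.4 0 -11.35 2.45 0; -0.4 0 -15.1 3.25 0; -0.4 0 -18.9 4.1 0")

```text
clock: 44.1
eef_pos: [0.4576, -0.0891, 0.0803]
tool_rot: [0.088, 0.996, 0.008, -0.001]
ft_force: [0.6, -0.8, -0.1]
grip_width: 0.0598
grasp_force: 0.0
```

send_rows(motion="-0.4 0.7 -3.6 0.8 0; -0.4 0.7 -3.6 0.8 0; -0.4 0.7 -3.6 0.8 0; -0.4 0.7 -3.6 3.85 0; -0.4 0.7 -3.6 6.9 0")

```text
clock: 44.6
eef_pos: [0.4475, -0.1197, 0.0116]
tool_rot: [0.086, 0.996, 0.007, 0.002]
ft_force: [0.0, 1.2, -0.3]
grip_width: 0.0601
grasp_force: 0.0
```

send_rows(motion="-0.4 0 0 0 0; -0.4 0 0 0 0; 0 0 0 0 0; 0 0 0 0 0; 0 0 0 0 0")

```text
clock: 45.1
eef_pos: [0.447, -0.1197, 0.0125]
tool_rot: [0.086, 0.996, 0.008, 0.001]
ft_force: [0.3, 2.1, 6.9]
grip_width: 0.0433
grasp_force: 24.6
```

send_rows(motion="0.02 0 0 0 0; 0.02 0 0 0 0; 0.02 0 0 0 0")

```text
clock: 45.4
eef_pos: [0.447, -0.1197, 0.0126]
tool_rot: [0.086, 0.996, 0.008, 0.001]
ft_force: [-0.4, 1.1, 8.1]
grip_width: 0.0427
grasp_force: 42.8
```

send_rows(motion="0.05 0 0 0 0; 0.05 0 0 0 0; 0.05 0 0 0 0")

```text
clock: 45.7
eef_pos: [0.447, -0.1197, 0.0127]
tool_rot: [0.086, 0.996, 0.008, 0.001]
ft_force: [-0.4, 1.0, 8.4]
grip_width: 0.0421
grasp_force: 59.5
```

Grip force scales with closure (0 gives about 25 N, −0.02 about 7 N), so a light grip will let the cap pivot. Lift at 0, carry it back to the wire, then ease the grip for the roll.

```bash
python3 - <<'E'
from h import *
Q=np.array([630.4,-135.]);nn=np.array([-.985,.175])
plan([(0,447,-119.7,70,2.966,0),(0,*(Q+55*nn),70,2.966,2),(0,*(Q+49*nn),29,2.966,2)],step=35)
E
```

```text
at [ 447.  -119.7   12.7] psi 2.969 w 0.0421 t 45.7
0 0 0 -2.85 0; 0 0 0 -5.75 0; 0 -3.2 0.4 -5.75 0; 0 -6.4 0.85 -5.75 0; 0 -9.6 1.25 -5.75 0
0 -3.25 0.4 0 0; 0 -3.25 0.4 0 0; 0 -3.25 0.4 0 0; 0 -3.55 0.4 2.05 0; 0 -3.85 0.4 4.1 0
0 0 0 0 0; 0 0 0 0 0
```

send_rows(motion="0 0 0 -2.85 0; 0 0 0 -5.75 0; 0 -3.2 0.4 -5.75 0; 0 -6.4 0.85 -5.75 0; 0 -9.6 1.25 -5.75 0")

```text
clock: 46.2
eef_pos: [0.5437, -0.125, 0.0694]
tool_rot: [0.087, 0.996, 0.008, 0.0]
ft_force: [-0.0, -0.2, -0.6]
grip_width: 0.0424
grasp_force: 36.7
```

send_rows(motion="0 -3.25 0.4 0 0; 0 -3.25 0.4 0 0; 0 -3.25 0.4 0 0; 0 -3.55 0.4 2.05 0; 0 -3.85 0.4 4.1 0")

```text
clock: 46.7
eef_pos: [0.5801, -0.127, 0.0277]
tool_rot: [0.087, 0.996, 0.008, -0.0]
ft_force: [-0.3, -0.5, -0.4]
grip_width: 0.0429
grasp_force: 36.7
```

send_rows(motion="0 0 0 0 0; 0 0 0 0 0; 0 0 0 0 0")

```text
clock: 47.0
eef_pos: [0.5809, -0.1271, 0.0285]
tool_rot: [0.087, 0.996, 0.008, -0.0]
ft_force: [-0.3, 0.3, -0.5]
grip_width: 0.0428
grasp_force: 36.7
```

```bash
python3 - <<'E'
from h import *
Q=np.array([630.4,-135.]);nn=np.array([-.985,.175])
p=pose()[0]*1000;print("u",(p[:2]-Q)@nn)
W=[(43,28.5),(38,31),(27,37),(18.5,40.5),(10,42),(2,41),(-5,38),(-5,37)]
plan([(-.018,*(Q+u*nn),z,2.966,0) for u,z in W],step=40)
E
```

```text
u 50.1159348042186
at [ 580.9 -127.1   28.5] psi 2.968 w 0.0428 t 47.0
-0.018 -0.7 0.1 0 0; -0.018 -1.2 0.1 -0.25 0; -0.018 -2.3 0.1 -0.85 0; -0.018 -3.15 0.1 -1.2 0; -0.018 -4 0.05 -1.35 0
-0.018 -0.8 0 0.1 0; -0.018 -1.5 0 0.4 0; -0.018 -1.5 0 0.5 0
```

send_rows(motion="-0.018 -0.3 0 0 0; -0.018 -0.7 0 0 0; -0.018 -0.95 0 -0.1 0; -0.018 -1.2 0 -0.25 0; -0.018 -1.2 0 -0.25 0")

```text
clock: 47.5
eef_pos: [0.591, -0.1287, 0.029]
tool_rot: [0.087, 0.996, 0.008, -0.003]
ft_force: [-5.2, 0.8, 1.4]
grip_width: 0.0437
grasp_force: 12.8
```

send_rows(motion="-0.018 -0.4 0 -0.2 0; -0.018 -0.7 0 -0.4 0; -0.018 -0.7 0 -0.4 0")

```text
clock: 47.8
eef_pos: [0.5985, -0.13, 0.0331]
tool_rot: [0.087, 0.996, 0.008, -0.002]
ft_force: [-4.4, 0.8, -0.0]
grip_width: 0.0433
grasp_force: 12.8
```

send_rows(motion="-0.018 -0.4 0 -0.25 0; -0.018 -0.8 0 -0.4 0; -0.018 -1.2 0 -0.5 0; -0.018 -1.2 0 -0.5 0")

```text
clock: 48.2
eef_pos: [0.612, -0.1325, 0.0388]
tool_rot: [0.087, 0.996, 0.008, -0.001]
ft_force: [-4.3, 0.8, 1.0]
grip_width: 0.0433
grasp_force: 12.9
```

send_rows(motion="-0.018 -0.4 0 -0.1 0; -0.018 -0.8 0 -0.2 0; -0.018 -0.8 0 -0.2 0")

```text
clock: 48.5
eef_pos: [0.6201, -0.1339, 0.041]
tool_rot: [0.086, 0.996, 0.008, -0.0]
ft_force: [-3.2, 0.7, 1.2]
grip_width: 0.0439
grasp_force: 12.5
```

send_rows(motion="-0.018 -0.5 0 0.05 0; -0.018 -1 0 0.15 0; -0.018 -1.5 0 0.35 0; -0.018 -1.5 0 0.45 0; -0.018 -1.5 0 0.45 0")

```text
clock: 49.0
eef_pos: [0.6362, -0.1367, 0.037]
tool_rot: [0.086, 0.996, 0.008, 0.001]
ft_force: [0.0, -0.3, 3.6]
grip_width: 0.0436
grasp_force: 11.5
```

send_rows(motion="-0.018 0 0 0.1 0; -0.018 0 0 0.2 0; -0.018 0 0 0.2 0")

```text
clock: 49.3
eef_pos: [0.6368, -0.1368, 0.0363]
tool_rot: [0.086, 0.996, 0.007, 0.002]
ft_force: [0.1, 0.1, 6.8]
grip_width: 0.0434
grasp_force: 12.0
```

send_rows(motion="0.03 0 0 -0.2 0; 0.03 0 0 -0.2 0; 0.03 0 0 -3 0; 0.03 0 0 -5.5 0; 0.03 0 0 -5.5 0")

```text
clock: 49.8
eef_pos: [0.6367, -0.1377, 0.0926]
tool_rot: [0.086, 0.996, 0.007, 0.003]
ft_force: [0.5, -0.4, 0.4]
grip_width: 0.0421
grasp_force: 49.9
```

```bash
cat >> h.py <<'E'
def asc(n,p,r=16,smax=75,vmin=70):
  im=vision.camera(n);x,y=map(int,proj(n,p));c=im[y-r:y+r+1,x-r:x+r+1]
  h=cv2.cvtColor(np.ascontiguousarray(c),cv2.COLOR_RGB2HSV);m=(h[:,:,1]<smax)&(h[:,:,2]>vmin);print(n,x-r,y-r)
  for i in range(len(c)): print("".join("%x"%(v//16) if k else "." for v,k in zip(h[i,:,2],m[i])))
E
python3 - <<'E'
from h import *
p=pose()[0];print(p)
asc("side",(*p[:2],p[2]+.01),18,90,60)
plan([(.03,453.5,-126,95,2.966,2),(.03,453.5,-126,25,2.966,2)],step=38)
E
```

```text
[ 0.63672594 -0.13771342  0.09257047]
side 295 200
88875.....................45777777888
88875.....................56787777888
88875.....................56888877788
888764....................46788888888
888864.................34456788888888
888864................455567788889997
888875................566667777789987
888875................566667777789986
888875...............3566666677788886
8888763..............4566666666778887
8888864..............4566666666777888
8888864..............4566666666777788
8888874..............4567777777777888
8888875..............4667888888889998
8888875..............56789aaaaaaaaaa9
8888877554..........45689abbbbbbbbaa9
88888887765........456789bbbbbbbbba98
888888888764.......456789aabbbbbaa998
888888888764.......4567899aaaaaa99888
888888888754.......456778888888887778
888888888753.......456777777777777777
888888887653.......456777777666666777
888888887653.......456777776666667777
888888887654.......456777776666667777
888888877554.......456677766666677777
888888876554.......456677766666677777
888888776554.......456677666666677777
8888887655543.....3556676666666777776
8888887555554443.34566666666667777766
8888876555555544445566666666667766665
8888775555555555554556666655666666665
8888765555555555544445666554555555655
8887765555555555444445665544444455665
8877655555555555444445665444444456665
8766555555555554444456665444434456655
7655555555555554444455554444444456655
6545554455555554444455544434344455555
at [ 635.6 -137.4   90.6] psi 2.968 w 0.0423 t 49.9
0.03 3.65 -0.4 -0.1 0; 0.03 7.25 -0.8 -0.2 0; 0.03 10.9 -1.2 -0.25 0; 0.03 14.5 -1.6 -0.35 0; 0.03 18.15 -2 -0.45 0
0.03 0 0 0 0; 0.03 0 0 0 0; 0.03 0 0 3.5 0; 0.03 0 0 7 0; 0.03 0 0 7 0
0.03 0 0 0 0
```

send_rows(motion="0.03 3.65 -0.4 -0.1 0; 0.03 7.25 -0.8 -0.2 0; 0.03 10.9 -1.2 -0.25 0; 0.03 14.5 -1.6 -0.35 0; 0.03 18.15 -2 -0.45 0")

```text
clock: 50.35
eef_pos: [0.4491, -0.125, 0.0921]
tool_rot: [0.086, 0.996, 0.008, -0.002]
ft_force: [-0.6, -0.2, -0.0]
grip_width: 0.0422
grasp_force: 49.9
```

send_rows(motion="0.03 0 0 0 0; 0.03 0 0 0 0; 0.03 0 0 3.5 0; 0.03 0 0 6.8 0; 0.03 0 0 6.8 0")

```text
clock: 50.85
eef_pos: [0.4491, -0.1235, 0.0218]
tool_rot: [0.086, 0.996, 0.009, -0.005]
ft_force: [-0.6, 0.9, -1.1]
grip_width: 0.0421
grasp_force: 50.0
```

send_rows(motion="0.03 0 0 0 0; 0.03 0 0 0.3 0; 0.03 0 0 0.6 0; 0.03 0 0 0.6 0; 0.03 0 0 0.6 0")

```text
clock: 51.35
eef_pos: [0.4522, -0.1246, 0.0204]
tool_rot: [0.087, 0.996, 0.008, -0.0]
ft_force: [-1.1, -0.3, -0.3]
grip_width: 0.0425
grasp_force: 50.0
```

```bash
python3 - <<'E'
from h import *
p=pose()[0];print(p)
asc("side",(*p[:2],.022),16,75,90)
E
```

```text
[ 0.45222447 -0.12456193  0.0203773 ]
side 382 239
............................5....
............................65...
..........................6665...
.........................666665..
.........................6666665.
.........................66666665
........................566666666
........................566666778
.........................67777899
........................6788899aa
........................68aaaaabb
........................79abbbbbb
.......................68abbbbbbb
.........6.............79aabbbbaa
.........66...........57899aaaa99
.........665..........67888888887
.........665.........677777777776
..........5..........677777666667
.....................677777666677
.....................677776666.77
.....................67776666...7
.....................6676666....7
....................5666666.....7
....................666666......7
....................666665.......
....................5665.........
.................................
.................................
.................................
.................................
.................................
.................................
8................................
```

send_rows(motion="0.03 0 0 0.3 0; 0.03 0 0 0.5 0; 0.03 0 0 0.5 0")

```text
clock: 51.7
eef_pos: [0.4514, -0.1243, 0.0144]
tool_rot: [0.087, 0.996, 0.008, -0.001]
ft_force: [0.7, 0.5, -0.9]
grip_width: 0.0422
grasp_force: 50.0
```

send_rows(motion="0.03 0 0 0.2 0; 0.03 0 0 0.3 0; 0.03 0 0 0.3 0")

```text
clock: 52.0
eef_pos: [0.4521, -0.1244, 0.0128]
tool_rot: [0.087, 0.996, 0.008, -0.0]
ft_force: [-1.5, 0.2, 9.0]
grip_width: 0.0424
grasp_force: 51.1
```

send_rows(motion="0.03 0 0 -0.2 0; -0.4 0 0 -0.2 0; -0.4 0 0 -0.2 0; -0.4 0 0 -0.2 0; -0.4 0 0 -2 0")

```text
clock: 52.5
eef_pos: [0.4495, -0.1239, 0.0299]
tool_rot: [0.087, 0.996, 0.008, -0.004]
ft_force: [-0.3, -0.3, 0.5]
grip_width: 0.0598
grasp_force: 0.0
```

send_rows(motion="-0.4 0 0 -4 0; 1 0 0 -5 0; 1 0 0 -5 0; 1 0 0 -5 0; 1 0 0 -5 0")

```text
clock: 53.0
eef_pos: [0.4506, -0.125, 0.0804]
tool_rot: [0.087, 0.996, 0.008, -0.002]
ft_force: [0.7, 0.0, -0.1]
grip_width: 0.0012
grasp_force: 0.0
```

send_rows(motion="1 0 0 1.5 0; 1 0 0 3 0; 1 0 0 3.6 0; 1 0 0 3.6 0; 1 0 0 3.6 0")

```text
clock: 53.5
eef_pos: [0.4516, -0.1248, 0.0455]
tool_rot: [0.087, 0.996, 0.008, -0.001]
ft_force: [-0.1, -0.8, 0.1]
grip_width: -0.0001
grasp_force: 0.0
```

send_rows(motion="1 0 0 0.2 0; 1 0 0 0.4 0; 1 0 0 0.6 0; 1 0 0 0.6 0")

```text
clock: 53.9
eef_pos: [0.4521, -0.1248, 0.0401]
tool_rot: [0.087, 0.996, 0.008, -0.0]
ft_force: [-0.1, 0.9, 1.7]
grip_width: -0.0002
grasp_force: 0.8
```

Touch finds the crown at 40 mm, so the cap stands rim down on the pocket floor. Now cap B with the same recipe.

```bash
python3 - <<'E'
from h import *
plan([(1,452,-126,100,2.966,0),(-1,615.5,-213,110,1.395,3),(-1,615.5,-213,33,1.395,2)],step=38)
E
```

```text
at [ 452.1 -124.8   40.1] psi 2.968 w -0.0002 t 53.9
1 0 -0.05 -3 0; 1 0 -0.1 -6 0; -1 -1.5 -0.6 -6.05 0.13; -1 -2.95 -1.1 -6.15 0.26; -1 -4.4 -1.55 -6.25 0.4
-1 -1.55 0.15 -0.05 0.13; -1 -3.1 0.25 -0.15 0.26; -1 -4.65 0.4 -0.25 0.39; -1 -6.15 0.5 -0.3 0.52; -1 -7.7 0.65 -0.4 0.65
-1 -1.15 1.05 -0.1 0.13; -1 -2.3 2.05 -0.15 0.26; -1 -3.45 3.1 -0.25 0.39; -1 -4.6 4.15 -0.35 0.52; -1 -4.6 4.15 -0.35 0.52
-1 0 0 0 0; -1 0 0 0 0; -1 0 0 2.6 0; -1 0 0 5.15 0; -1 0 0 7.7 0
-1 0 0 0 0; -1 0 0 0 0
```

send_rows(motion="1 0 -0.05 -3 0; 1 0 -0.1 -6 0; -1 -1.5 -0.6 -6.05 0.13; -1 -2.95 -1.1 -6.15 0.26; -1 -4.4 -1.55 -6.25 0.4")

```text
clock: 54.4
eef_pos: [0.4931, -0.1489, 0.1024]
tool_rot: [0.285, 0.958, 0.007, -0.002]
ft_force: [-0.2, -0.3, 0.4]
grip_width: 0.0433
grasp_force: 0.0
```

send_rows(motion="-1 -1.55 0.15 -0.05 0.13; -1 -3.1 0.25 -0.15 0.26; -1 -4.65 0.4 -0.25 0.39; -1 -6.15 0.5 -0.3 0.52; -1 -7.7 0.65 -0.4 0.65")

```text
clock: 54.9
eef_pos: [0.561, -0.1852, 0.1051]
tool_rot: [0.576, 0.817, 0.006, -0.005]
ft_force: [0.2, -0.3, 0.4]
grip_width: 0.0851
grasp_force: 0.0
```

send_rows(motion="-1 -1.15 1.05 -0.1 0.13; -1 -2.3 2.05 -0.15 0.26; -1 -3.45 3.1 -0.25 0.39; -1 -4.6 4.15 -0.35 0.52; -1 -4.6 4.15 -0.35 0.52")

```text
clock: 55.4
eef_pos: [0.6168, -0.2149, 0.108]
tool_rot: [0.766, 0.643, 0.005, -0.006]
ft_force: [-0.5, -0.8, -0.3]
grip_width: 0.0856
grasp_force: 0.0
```

send_rows(motion="-1 0 0 0 0; -1 0 0 0 0; -1 0 0 0 0")

```text
clock: 55.7
eef_pos: [0.6147, -0.2137, 0.1083]
tool_rot: [0.765, 0.644, 0.005, -0.006]
ft_force: [-0.0, -0.1, -0.7]
grip_width: 0.0851
grasp_force: 0.0
```

```bash
python3 - <<'E'
from h import *
vision.camera("side")
for d in boxes_of("side","cap0"): print(np.round(d["rect"],1),round(d["conf"],2),np.round(onz("side",d["rect"],.047),3))
plan([(-1,615.5,-213,33,1.395,2)],step=38)
E
```

```text
[397.9 257.6  20.2  27. ] 0.87 [ 0.459 -0.086]
[335.4 194.4  15.7  17.8] 0.66 [ 0.598 -0.333]
[327.2 220.9  20.2  23.2] 0.58 [ 0.612 -0.212]
[375.1 184.9  19.9  20.4] 0.55 [ 0.496 -0.387]
at [ 615.  -213.8  108.5] psi 1.399 w 0.0855 t 55.8
-1 0.05 0 3.8 0; -1 0.1 0.05 7.55 0; -1 0.1 0.05 7.55 0; -1 0.1 0.05 7.55 0
```

send_rows(motion="-1 0.05 0 3.8 0; -1 0.1 0.05 7.5 0; -1 0.1 0.05 7.5 0; -1 0.1 0.05 7.5 0")

```text
clock: 56.2
eef_pos: [0.6153, -0.2117, 0.0332]
tool_rot: [0.765, 0.644, 0.004, -0.007]
ft_force: [0.6, -0.1, 0.4]
grip_width: 0.0856
grasp_force: 0.0
```

send_rows(motion="0.03 0 0 0 0; 0.03 0 0 0 0; 0.03 0 0 0 0; 0.03 0 0 0 0; 0.03 0 0 0 0")

```text
clock: 56.7
eef_pos: [0.6173, -0.2125, 0.0356]
tool_rot: [0.765, 0.644, 0.006, -0.005]
ft_force: [-1.1, -0.1, 6.4]
grip_width: 0.0425
grasp_force: 49.2
```

send_rows(motion="0.03 0 0 0 0; 0.03 0 0 -2.5 0; 0.03 0 0 -5 0; 0.03 0 0 -5 0; 0.03 0 0 -5 0")

```text
clock: 57.2
eef_pos: [0.6166, -0.213, 0.0842]
tool_rot: [0.765, 0.644, 0.005, -0.005]
ft_force: [-0.3, -1.0, -1.1]
grip_width: 0.0423
grasp_force: 49.2
```

```bash
python3 - <<'E'
from h import *
Q=np.array([630.4,-135.]);nn=np.array([-.985,.175])
plan([(.03,570,-170,83,2.2,0),(.03,*(Q+55*nn),70,2.966,2),(.03,*(Q+50*nn),28.5,2.966,2)],step=38)
E
```

```text
at [ 616.6 -213.    84.2] psi 1.398 w 0.0423 t 57.2
0.03 0.55 -0.9 0 -0.13; 0.03 1.15 -1.8 0.05 -0.27; 0.03 1.7 -2.65 0.05 -0.4; 0.03 2.3 -3.55 0.1 -0.53; 0.03 2.85 -4.45 0.1 -0.67
0.03 1 -0.3 0 -0.13; 0.03 1.6 0.1 0.25 -0.26; 0.03 2.2 0.55 0.45 -0.39; 0.03 2.8 1 0.65 -0.51; 0.03 3.4 1.45 0.9 -0.64
0.03 0.25 0.75 0.2 -0.13; 0.03 0.45 1.45 0.4 -0.26; 0.03 0.45 1.45 0.4 -0.26; 0.03 0.45 1.45 0.4 -0.26; 0.03 0.2 1.5 2.5 -0.26
0.03 -0.25 0 2.05 0; 0.03 -0.25 0 2.05 0; 0.03 -0.25 0 2.05 0
```

send_rows(motion="0.03 0.55 -0.9 0 -0.13; 0.03 1.15 -1.8 0.05 -0.27; 0.03 1.7 -2.65 0.05 -0.4; 0.03 2.3 -3.55 0.1 -0.53; 0.03 2.85 -4.45 0.1 -0.67")

```text
clock: 57.7
eef_pos: [0.5755, -0.1764, 0.0811]
tool_rot: [0.509, 0.861, 0.006, -0.006]
ft_force: [-0.2, -0.6, 0.7]
grip_width: 0.0423
grasp_force: 49.2
```

send_rows(motion="0.03 1 -0.3 0 -0.13; 0.03 1.6 0.1 0.25 -0.26; 0.03 2.2 0.55 0.45 -0.39; 0.03 2.8 1 0.65 -0.51; 0.03 3.4 1.45 0.9 -0.64")

```text
clock: 58.2
eef_pos: [0.5724, -0.1395, 0.0728]
tool_rot: [0.212, 0.977, 0.008, -0.003]
ft_force: [-0.2, -0.0, 0.2]
grip_width: 0.0425
grasp_force: 49.1
```

send_rows(motion="0.03 0.25 0.75 0.2 -0.13; 0.03 0.45 1.45 0.4 -0.26; 0.03 0.45 1.45 0.4 -0.26; 0.03 0.45 1.45 0.4 -0.26; 0.03 0.2 1.5 2.4 -0.26")

```text
clock: 58.7
eef_pos: [0.58, -0.1262, 0.0528]
tool_rot: [0.088, 0.996, 0.007, 0.002]
ft_force: [0.1, 0.0, -0.2]
grip_width: 0.0427
grasp_force: 49.1
```

send_rows(motion="0.03 -0.25 0 1.95 0; 0.03 -0.25 0 1.95 0; 0.03 -0.25 0 1.95 0; 0.03 -0.25 0 1.95 0")

```text
clock: 59.1
eef_pos: [0.5811, -0.1258, 0.0322]
tool_rot: [0.087, 0.996, 0.008, -0.0]
ft_force: [0.2, 0.1, 0.8]
grip_width: 0.0422
grasp_force: 49.1
```

```bash
python3 - <<'E'
from h import *
Q=np.array([630.4,-135.]);nn=np.array([-.985,.175])
p=pose()[0]*1000;print("u",(p[:2]-Q)@nn)
W=[(50,30),(43,30),(38,32),(31,36.5),(27,38.5),(19,42),(10,43.5)]
plan([(-.018,*(Q+u*nn),z,2.966,0) for u,z in W],step=40)
E
```

```text
u 50.1738925351745
at [ 581.1 -125.8   32.2] psi 2.967 w 0.0422 t 59.1
-0.018 0 -0.05 0.2 0; -0.018 -0.7 -0.05 0.2 0; -0.018 -1.2 -0.05 0 0; -0.018 -1.9 -0.05 -0.45 0; -0.018 -2.3 -0.05 -0.65 0
-0.018 -0.8 0 -0.35 0; -0.018 -1.7 0 -0.5 0
```

send_rows(motion="-0.018 0 0 0.2 0; -0.018 -0.4 0 0.2 0; -0.018 -0.8 0 0.2 0; -0.018 -1.2 0 0 0; -0.018 -1.2 0 0 0")

```text
clock: 59.6
eef_pos: [0.5893, -0.127, 0.0305]
tool_rot: [0.087, 0.996, 0.008, -0.004]
ft_force: [-7.5, 1.0, 2.4]
grip_width: 0.0435
grasp_force: 12.0
```

send_rows(motion="-0.018 -0.4 0 -0.2 0; -0.018 -0.7 0 -0.4 0; -0.018 -0.7 0 -0.4 0")

```text
clock: 59.9
eef_pos: [0.597, -0.1284, 0.0344]
tool_rot: [0.087, 0.996, 0.008, -0.004]
ft_force: [-6.1, 0.7, 1.1]
grip_width: 0.0432
grasp_force: 12.3
```

send_rows(motion="-0.018 -0.4 0 -0.25 0; -0.018 -0.8 0 -0.4 0; -0.018 -1.2 0 -0.5 0; -0.018 -1.2 0 -0.5 0")

```text
clock: 60.3
eef_pos: [0.6116, -0.131, 0.0402]
tool_rot: [0.087, 0.996, 0.008, -0.001]
ft_force: [-4.0, 1.8, 0.5]
grip_width: 0.0436
grasp_force: 12.0
```

send_rows(motion="-0.018 -0.4 0 -0.1 0; -0.018 -0.8 0 -0.2 0; -0.018 -0.8 0 -0.2 0")

```text
clock: 60.6
eef_pos: [0.6203, -0.1326, 0.0427]
tool_rot: [0.086, 0.996, 0.008, 0.0]
ft_force: [-2.5, 0.3, 1.3]
grip_width: 0.0437
grasp_force: 11.4
```

Same signature as the roll that worked. Finish the roll, level, tighten and lift.

send_rows(motion="-0.018 -0.5 0 0.05 0; -0.018 -1 0 0.15 0; -0.018 -1.5 0 0.35 0; -0.018 -1.5 0 0.45 0; -0.018 -1.5 0 0.45 0")

```text
clock: 61.1
eef_pos: [0.6358, -0.1352, 0.0384]
tool_rot: [0.086, 0.996, 0.008, 0.001]
ft_force: [1.0, -0.9, 3.1]
grip_width: 0.0438
grasp_force: 10.5
```

send_rows(motion="-0.018 0 0 0.1 0; -0.018 0 0 0.2 0; -0.018 0 0 0.2 0")

```text
clock: 61.4
eef_pos: [0.6362, -0.1352, 0.0376]
tool_rot: [0.086, 0.996, 0.008, 0.002]
ft_force: [0.8, 0.6, 7.0]
grip_width: 0.0436
grasp_force: 11.1
```

send_rows(motion="0.03 0 0 -0.2 0; 0.03 0 0 -0.2 0; 0.03 0 0 -3 0; 0.03 0 0 -5.5 0; 0.03 0 0 -5.5 0")

```text
clock: 61.9
eef_pos: [0.6363, -0.1363, 0.0941]
tool_rot: [0.087, 0.996, 0.007, 0.003]
ft_force: [0.5, -0.7, 0.6]
grip_width: 0.0424
grasp_force: 47.8
```

```bash
python3 - <<'E'
from h import *
plan([(.03,454,-206,95,2.966,2),(.03,454,-206,22,2.966,2)],step=40)
E
```

```text
at [ 636.3 -136.3   94.1] psi 2.968 w 0.0424 t 61.9
0.03 3.35 -2 0 0; 0.03 6.7 -4 -0.05 0; 0.03 10.05 -6 -0.05 0; 0.03 13.4 -8 -0.05 0; 0.03 16.75 -10 -0.1 0
0.03 0 0 0 0; 0.03 0 0 0 0; 0.03 0 0 3.65 0; 0.03 0 0 7.3 0; 0.03 0 0 7.3 0
0.03 0 0 0 0
```

send_rows(motion="0.03 3.35 -2 0 0; 0.03 6.7 -4 -0.05 0; 0.03 10.05 -6 -0.05 0; 0.03 13.4 -8 -0.05 0; 0.03 16.75 -10 -0.1 0")

```text
clock: 62.4
eef_pos: [0.4492, -0.2052, 0.0891]
tool_rot: [0.086, 0.996, 0.008, -0.002]
ft_force: [0.3, 0.0, -0.2]
grip_width: 0.0425
grasp_force: 47.8
```

send_rows(motion="0.03 0 0 0 0; 0.03 0 0 0 0; 0.03 0 0 3.5 0; 0.03 0 0 7 0; 0.03 0 0 7 0")

```text
clock: 62.9
eef_pos: [0.4515, -0.2033, 0.0173]
tool_rot: [0.086, 0.996, 0.008, -0.002]
ft_force: [-0.3, -0.0, -0.3]
grip_width: 0.0423
grasp_force: 48.1
```

send_rows(motion="0.03 0 0 0 0; 0.03 0 0 0 0; 0.03 0 0 0 0")

```text
clock: 63.2
eef_pos: [0.4524, -0.2043, 0.0217]
tool_rot: [0.086, 0.996, 0.008, -0.0]
ft_force: [0.1, -0.0, -1.0]
grip_width: 0.0422
grasp_force: 48.1
```

send_rows(motion="0.03 -0.15 -0.15 0.3 0; 0.03 -0.15 -0.15 0.6 0; 0.03 -0.15 -0.15 0.75 0; 0.03 -0.15 -0.15 0.9 0; 0.03 -0.15 -0.15 0.9 0")

```text
clock: 63.7
eef_pos: [0.4543, -0.2066, 0.0145]
tool_rot: [0.087, 0.996, 0.007, 0.001]
ft_force: [-2.7, 2.3, 20.4]
grip_width: 0.0426
grasp_force: 50.4
```

send_rows(motion="0.03 0 0 -0.1 0; -0.4 0 0 -0.1 0; -0.4 0 0 -0.1 0; -0.4 0 0 -0.1 0; -0.4 0 0 -2 0")

```text
clock: 64.2
eef_pos: [0.4502, -0.205, 0.0291]
tool_rot: [0.087, 0.996, 0.009, -0.004]
ft_force: [-1.2, 0.8, -0.4]
grip_width: 0.0596
grasp_force: 0.0
```

send_rows(motion="-0.4 0 0 -4 0; 1 0 0 -5 0; 1 0 0 -5 0; 1 0 0 -5 0; 1 0 0 -5 0")

```text
clock: 64.7
eef_pos: [0.4515, -0.2063, 0.0799]
tool_rot: [0.087, 0.996, 0.008, -0.002]
ft_force: [0.3, -0.4, -0.5]
grip_width: 0.0015
grasp_force: 0.0
```

send_rows(motion="1 0 0 1 0; 1 0 0 2 0; 1 0 0 2 0; 1 0 0 2 0")

```text
clock: 65.1
eef_pos: [0.4519, -0.2062, 0.0604]
tool_rot: [0.087, 0.996, 0.008, -0.002]
ft_force: [0.7, 0.4, 0.4]
grip_width: -0.0003
grasp_force: 0.0
```

send_rows(motion="1 0 0 0.7 0; 1 0 0 1.4 0; 1 0 0 1.5 0; 1 0 0 1.5 0")

```text
clock: 65.5
eef_pos: [0.4523, -0.2062, 0.0461]
tool_rot: [0.087, 0.996, 0.008, -0.001]
ft_force: [0.2, -0.2, 0.5]
grip_width: 0.0002
grasp_force: 0.0
```

send_rows(motion="1 0 0 0.2 0; 1 0 0 0.4 0; 1 0 0 0.5 0; 1 0 0 0.5 0")

```text
clock: 65.9
eef_pos: [0.4526, -0.2063, 0.0414]
tool_rot: [0.087, 0.996, 0.008, -0.001]
ft_force: [-0.3, -0.3, 0.5]
grip_width: 0.0003
grasp_force: 0.0
```

```bash
python3 - <<'E'
from h import *
plan([(1,460,-206,105,2.85,0),(-1,597,-326,110,1.395,3)],step=38)
E
```

```text
at [ 452.6 -206.3   41.4] psi 2.968 w 0.0003 t 65.9
1 -0.35 0.1 -3.2 0.06; 1 -0.75 0.15 -6.35 0.12; -1 -2.15 -0.7 -6.4 0.25; -1 -3.55 -1.55 -6.45 0.38; -1 -4.95 -2.45 -6.5 0.52
-1 -1.65 0 -0.05 0.13; -1 -3.3 -0.05 -0.1 0.26; -1 -4.95 -0.1 -0.15 0.39; -1 -6.65 -0.15 -0.2 0.52; -1 -8.3 -0.2 -0.25 0.66
-1 -1.3 1 0 0.13; -1 -2.65 1.95 -0.05 0.26; -1 -4 2.95 -0.1 0.39; -1 -4 2.95 -0.1 0.39; -1 -4 2.95 -0.1 0.39
-1 0 0 0 0
```

send_rows(motion="1 0 0 0.15 0; 1 0 0 0.25 0; 1 0 0 0.25 0")

```text
clock: 66.2
eef_pos: [0.4529, -0.2064, 0.0401]
tool_rot: [0.087, 0.996, 0.008, -0.0]
ft_force: [-2.1, 1.0, 6.8]
grip_width: 0.0002
grasp_force: 3.8
```

send_rows(motion="1 -0.35 0.1 -3.2 0.06; 1 -0.75 0.15 -6.35 0.12; -1 -2.15 -0.7 -6.4 0.25; -1 -3.55 -1.55 -6.45 0.38; -1 -4.95 -2.45 -6.5 0.52")

```text
clock: 66.7
eef_pos: [0.4979, -0.2403, 0.104]
tool_rot: [0.342, 0.94, 0.007, -0.002]
ft_force: [0.1, -0.1, -0.3]
grip_width: 0.043
grasp_force: 0.0
```

send_rows(motion="-1 -1.65 0 -0.05 0.13; -1 -3.3 -0.05 -0.1 0.26; -1 -4.95 -0.1 -0.15 0.39; -1 -6.65 -0.15 -0.2 0.52; -1 -8.3 -0.2 -0.25 0.66")

```text
clock: 67.2
eef_pos: [0.5602, -0.2949, 0.1048]
tool_rot: [0.628, 0.778, 0.006, -0.005]
ft_force: [-0.9, -0.1, 0.7]
grip_width: 0.0853
grasp_force: 0.0
```

send_rows(motion="-1 -1.3 1 0 0.13; -1 -2.65 1.95 -0.05 0.26; -1 -4 2.95 -0.1 0.39; -1 -4 2.95 -0.1 0.39; -1 -4 2.95 -0.1 0.39")

```text
clock: 67.7
eef_pos: [0.5968, -0.327, 0.1049]
tool_rot: [0.765, 0.644, 0.005, -0.007]
ft_force: [-0.6, -0.5, -0.8]
grip_width: 0.0856
grasp_force: 0.0
```

send_rows(motion="-1 0 0 0 0; -1 0 0 0 0; -1 0 0 0 0")

```text
clock: 68.0
eef_pos: [0.597, -0.3269, 0.1058]
tool_rot: [0.765, 0.644, 0.005, -0.006]
ft_force: [0.6, 0.4, 1.4]
grip_width: 0.0856
grasp_force: 0.0
```

```bash
python3 - <<'E'
from h import *
vision.camera("side")
for d in boxes_of("side","cap0"): print(np.round(d["rect"],1),round(d["conf"],2),np.round(onz("side",d["rect"],.047),3))
plan([(-1,596,-329,34,1.395,2)],step=38)
E
```

```text
[396.1 236.6  20.8  22.3] 0.78 [ 0.457 -0.16 ]
[338.3 194.7  17.6  19.5] 0.77 [ 0.59  -0.332]
[398.4 255.3  22.9  27.4] 0.68 [ 0.457 -0.094]
[372.6 184.7  21.   22. ] 0.68 [ 0.502 -0.388]
[221.6 290.4  39.7  52.5] 0.62 [0.799 0.034]
[306.2 432.9  32.8  39.4] 0.58 [0.613 0.307]
at [ 597.1 -327.   105.8] psi 1.399 w 0.0853 t 68.1
-1 -0.1 -0.05 3.6 0; -1 -0.2 -0.1 7.2 0; -1 -0.2 -0.1 7.2 0; -1 -0.2 -0.1 7.2 0
```

Cap B is confirmed at 40 mm. Grasp cap C.

send_rows(motion="-1 -0.1 -0.05 3.6 0; -1 -0.2 -0.1 7.2 0; -1 -0.2 -0.1 7.2 0; -1 -0.2 -0.1 7.2 0")

```text
clock: 68.5
eef_pos: [0.5953, -0.3275, 0.0332]
tool_rot: [0.765, 0.644, 0.005, -0.007]
ft_force: [-0.9, 0.2, 0.2]
grip_width: 0.0852
grasp_force: 0.0
```

send_rows(motion="0.03 0 0 0 0; 0.03 0 0 0 0; 0.03 0 0 0 0; 0.03 0 0 0 0; 0.03 0 0 0 0")

```text
clock: 69.0
eef_pos: [0.5967, -0.3285, 0.036]
tool_rot: [0.765, 0.644, 0.005, -0.005]
ft_force: [-1.6, 1.6, 6.1]
grip_width: 0.0421
grasp_force: 49.9
```

send_rows(motion="0.03 0 0 0 0; 0.03 0 0 -2.5 0; 0.03 0 0 -5 0; 0.03 0 0 -5 0; 0.03 0 0 -5 0")

```text
clock: 69.5
eef_pos: [0.5967, -0.3291, 0.0849]
tool_rot: [0.765, 0.644, 0.005, -0.005]
ft_force: [0.1, -0.2, -0.0]
grip_width: 0.0423
grasp_force: 49.9
```

```bash
python3 - <<'E'
from h import *
Q=np.array([630.4,-135.]);nn=np.array([-.985,.175])
plan([(.03,560,-240,83,2.2,0),(.03,*(Q+55*nn),70,2.966,2),(.03,*(Q+50*nn),32,2.966,2)],step=38)
E
```

```text
at [ 596.7 -329.1   84.9] psi 1.398 w 0.0423 t 69.5
0.03 1.35 -0.85 0.05 -0.13; 0.03 2.7 -1.7 0.05 -0.27; 0.03 4.05 -2.55 0.1 -0.4; 0.03 5.45 -3.45 0.15 -0.53; 0.03 6.8 -4.3 0.15 -0.67
0.03 1.6 0.2 0.05 -0.13; 0.03 3.15 1.35 0.25 -0.26; 0.03 4.7 2.5 0.5 -0.39; 0.03 6.25 3.65 0.7 -0.51; 0.03 7.8 4.8 0.9 -0.64
0.03 0.55 1.8 0.25 -0.13; 0.03 1.1 3.65 0.45 -0.26; 0.03 1.1 3.65 0.45 -0.26; 0.03 1.1 3.65 0.45 -0.26; 0.03 0.85 3.75 2.35 -0.26
0.03 -0.25 0 1.9 0; 0.03 -0.25 0 1.9 0; 0.03 -0.25 0 1.9 0
```

send_rows(motion="0.03 1.35 -0.85 0.05 -0.13; 0.03 2.7 -1.7 0.05 -0.27; 0.03 4.05 -2.55 0.1 -0.4; 0.03 5.45 -3.45 0.15 -0.53; 0.03 6.8 -4.3 0.15 -0.67")

```text
clock: 70.0
eef_pos: [0.5638, -0.2531, 0.0815]
tool_rot: [0.509, 0.861, 0.006, -0.006]
ft_force: [0.5, -0.2, -0.5]
grip_width: 0.0423
grasp_force: 49.9
```

send_rows(motion="0.03 1.6 0.2 0.05 -0.13; 0.03 3.15 1.35 0.25 -0.26; 0.03 4.7 2.5 0.5 -0.39; 0.03 6.25 3.65 0.7 -0.51; 0.03 7.8 4.8 0.9 -0.64")

```text
clock: 70.5
eef_pos: [0.5691, -0.1617, 0.0741]
tool_rot: [0.212, 0.977, 0.008, -0.003]
ft_force: [0.1, 0.5, 0.4]
grip_width: 0.0422
grasp_force: 49.8
```

send_rows(motion="0.03 0.55 1.8 0.25 -0.13; 0.03 1.1 3.65 0.45 -0.26; 0.03 1.1 3.65 0.45 -0.26; 0.03 1.1 3.65 0.45 -0.26; 0.03 0.85 3.75 2.35 -0.26")

```text
clock: 71.0
eef_pos: [0.5799, -0.1259, 0.0546]
tool_rot: [0.088, 0.996, 0.007, 0.001]
ft_force: [1.2, -0.3, 0.3]
grip_width: 0.0424
grasp_force: 49.8
```

send_rows(motion="0.03 -0.25 0 1.9 0; 0.03 -0.25 0 1.9 0; 0.03 -0.25 0 1.9 0; 0.03 -0.25 0 1.9 0")

```text
clock: 71.4
eef_pos: [0.5811, -0.1256, 0.0346]
tool_rot: [0.087, 0.996, 0.008, -0.0]
ft_force: [-0.1, -0.0, -0.1]
grip_width: 0.0423
grasp_force: 49.8
```

```bash
python3 - <<'E'
from h import *
Q=np.array([630.4,-135.]);nn=np.array([-.985,.175])
p=pose()[0]*1000;print(p,"u",(p[:2]-Q)@nn)
E
```

```text
[ 581.09061674 -125.57121072   34.57394462] u 50.21978063895138
```

send_rows(motion="-0.018 0 0 0.4 0; -0.018 -0.4 0 0.4 0; -0.018 -0.8 0 0.4 0; -0.018 -1.2 0 0.2 0; -0.018 -1.2 0 0.2 0")

```text
clock: 71.9
eef_pos: [0.5934, -0.127, 0.0321]
tool_rot: [0.086, 0.996, 0.008, -0.0]
ft_force: [0.2, 0.7, -0.9]
grip_width: 0.0435
grasp_force: 12.0
```

send_rows(motion="-0.018 -0.4 0 -0.2 0; -0.018 -0.7 0 -0.4 0; -0.018 -0.7 0 -0.4 0")

```text
clock: 72.2
eef_pos: [0.5983, -0.128, 0.0351]
tool_rot: [0.087, 0.996, 0.008, -0.002]
ft_force: [-3.7, 1.4, -1.1]
grip_width: 0.0436
grasp_force: 11.9
```

send_rows(motion="-0.018 -0.4 0 -0.25 0; -0.018 -0.8 0 -0.4 0; -0.018 -1.2 0 -0.5 0; -0.018 -1.2 0 -0.5 0")

```text
clock: 72.6
eef_pos: [0.6123, -0.1305, 0.0411]
tool_rot: [0.086, 0.996, 0.008, -0.0]
ft_force: [-2.9, 0.1, 0.9]
grip_width: 0.0436
grasp_force: 11.7
```

send_rows(motion="-0.018 -0.4 0 -0.1 0; -0.018 -0.8 0 -0.2 0; -0.018 -0.8 0 -0.2 0")

```text
clock: 72.9
eef_pos: [0.6203, -0.132, 0.0431]
tool_rot: [0.086, 0.996, 0.008, 0.0]
ft_force: [-1.9, 1.1, 0.5]
grip_width: 0.0436
grasp_force: 11.1
```

send_rows(motion="-0.018 -0.5 0 0.05 0; -0.018 -1 0 0.15 0; -0.018 -1.5 0 0.35 0; -0.018 -1.5 0 0.45 0; -0.018 -1.5 0 0.45 0")

```text
clock: 73.4
eef_pos: [0.6358, -0.1346, 0.0389]
tool_rot: [0.086, 0.996, 0.008, 0.001]
ft_force: [0.5, -0.5, 2.0]
grip_width: 0.0437
grasp_force: 9.9
```

send_rows(motion="-0.018 0 0 0.1 0; -0.018 0 0 0.2 0; -0.018 0 0 0.2 0")

```text
clock: 73.7
eef_pos: [0.6355, -0.1345, 0.0376]
tool_rot: [0.086, 0.996, 0.008, 0.001]
ft_force: [0.6, 0.1, 4.9]
grip_width: 0.0435
grasp_force: 10.4
```

send_rows(motion="0.03 0 0 -0.2 0; 0.03 0 0 -0.2 0; 0.03 0 0 -3 0; 0.03 0 0 -5.5 0; 0.03 0 0 -5.5 0")

```text
clock: 74.2
eef_pos: [0.6364, -0.1357, 0.0946]
tool_rot: [0.087, 0.996, 0.007, 0.003]
ft_force: [1.3, 0.4, 0.5]
grip_width: 0.0423
grasp_force: 45.8
```

```bash
python3 - <<'E'
from h import *
plan([(.03,455,-286,95,2.966,3),(.03,455,-286,24,2.966,2)],step=42)
E
```

```text
at [ 636.4 -135.7   94.6] psi 2.968 w 0.0423 t 74.2
0.03 2.55 -3 0 0; 0.03 5.1 -6 0 0; 0.03 7.65 -8.95 0 0; 0.03 10.2 -11.95 -0.05 0; 0.03 12.75 -14.95 -0.05 0
0.03 2.5 -3 0 0; 0.03 2.5 -3 0 0; 0.03 2.5 -3 0 0; 0.03 2.5 -3 0 0; 0.03 2.5 -3 3.55 0
0.03 0 0 3.55 0; 0.03 0 0 3.55 0; 0.03 0 0 3.55 0
```

send_rows(motion="0.03 2.55 -3 0 0; 0.03 5.1 -6 0 0; 0.03 7.65 -8.95 0 0; 0.03 10.2 -11.95 -0.05 0; 0.03 12.75 -14.95 -0.05 0")

```text
clock: 74.7
eef_pos: [0.4806, -0.2607, 0.0884]
tool_rot: [0.086, 0.996, 0.008, -0.002]
ft_force: [-0.4, -0.2, 0.0]
grip_width: 0.0424
grasp_force: 45.9
```

send_rows(motion="0.03 2.5 -3 0 0; 0.03 2.5 -3 0 0; 0.03 2.5 -3 0 0; 0.03 2.5 -3 0 0; 0.03 2.5 -3 3.5 0")

```text
clock: 75.2
eef_pos: [0.4576, -0.2868, 0.058]
tool_rot: [0.086, 0.996, 0.005, 0.004]
ft_force: [1.2, -0.8, -0.7]
grip_width: 0.0418
grasp_force: 45.9
```

send_rows(motion="0.03 0 0 3.2 0; 0.03 0 0 3.2 0; 0.03 0 0 3.2 0; 0.03 0 0 3.2 0; 0.03 0 0 3.2 0")

```text
clock: 75.7
eef_pos: [0.4538, -0.2849, 0.0238]
tool_rot: [0.086, 0.996, 0.007, 0.0]
ft_force: [0.4, 0.3, -1.0]
grip_width: 0.0424
grasp_force: 46.1
```

```bash
python3 - <<'E'
from h import *
plan([(.03,454.5,-286,12.5,2.966,1)],step=4)
E
```

```text
at [ 453.8 -284.9   23.8] psi 2.969 w 0.0424 t 75.7
0.03 -0.05 -0.05 0.4 0; 0.03 -0.05 -0.05 0.75 0; 0.03 -0.1 -0.1 1.15 0; 0.03 -0.1 -0.1 1.15 0
```

send_rows(motion="0.03 -0.05 -0.05 0.4 0; 0.03 -0.05 -0.05 0.75 0; 0.03 -0.1 -0.1 1 0; 0.03 -0.1 -0.1 1.1 0; 0.03 -0.1 -0.1 1.1 0")

```text
clock: 76.2
eef_pos: [0.4551, -0.2865, 0.0139]
tool_rot: [0.087, 0.996, 0.007, 0.001]
ft_force: [-1.3, 1.3, 14.1]
grip_width: 0.0424
grasp_force: 47.3
```

send_rows(motion="0.03 0 0 0 0; -0.4 0 0 0 0; -0.4 0 0 0 0; -0.4 0 0 0 0; -0.4 0 0 -2 0")

```text
clock: 76.7
eef_pos: [0.4509, -0.2842, 0.0285]
tool_rot: [0.087, 0.996, 0.009, -0.004]
ft_force: [-0.3, -0.2, -0.1]
grip_width: 0.0598
grasp_force: 0.0
```

send_rows(motion="-0.4 0 0 -4 0; 1 0 0 -5 0; 1 0 0 -5 0; 1 0 0 -5 0; 1 0 0 -5 0")

```text
clock: 77.2
eef_pos: [0.4523, -0.2859, 0.0795]
tool_rot: [0.087, 0.996, 0.009, -0.002]
ft_force: [0.7, 0.6, 0.4]
grip_width: 0.0019
grasp_force: 0.0
```

send_rows(motion="1 0 0 1.5 0; 1 0 0 3 0; 1 0 0 3.4 0; 1 0 0 3.4 0; 1 0 0 3.4 0")

```text
clock: 77.7
eef_pos: [0.4534, -0.2861, 0.0471]
tool_rot: [0.086, 0.996, 0.008, -0.001]
ft_force: [-0.5, -0.6, 0.7]
grip_width: -0.0
grasp_force: 0.0
```

send_rows(motion="1 0 0 0.2 0; 1 0 0 0.4 0; 1 0 0 0.6 0; 1 0 0 0.75 0; 1 0 0 0.75 0")

```text
clock: 78.2
eef_pos: [0.4536, -0.2861, 0.0401]
tool_rot: [0.087, 0.996, 0.008, -0.001]
ft_force: [-0.1, -0.1, 3.0]
grip_width: -0.0001
grasp_force: 1.5
```

send_rows(motion="1 0 0 -3 0; 1 0 0 -7 0; 1 0 -4 -8 0; 1 0 -8 -9 0; 1 0 -12 -10 0")

```text
clock: 78.7
eef_pos: [0.4329, -0.4068, 0.1388]
tool_rot: [0.086, 0.996, 0.007, -0.0]
ft_force: [0.6, -0.1, 0.3]
grip_width: -0.0001
grasp_force: 0.0
```

send_rows(motion="1 4 -2 0 0; 1 6 -2 0 0; 1 6 -2 0 0; 1 6 -2 0 0")

```text
clock: 79.1
eef_pos: [0.3703, -0.4153, 0.1379]
tool_rot: [0.087, 0.996, 0.008, -0.001]
ft_force: [0.4, 0.0, -0.4]
grip_width: -0.0002
grasp_force: 0.0
```

```bash
python3 - <<'E'
from h import *
ims={n:vision.camera(n) for n in("top","side")}
for n in ims:
  for t,z in(("cap0",.04),("sleeve0",.088),("bottle0",.06),("beaker",.045),("pump",.03),("water",.08)):
    print(n,t,[(np.round(d["rect"]).astype(int).tolist(),round(d["conf"],2),np.round(onz(n,d["rect"],z),3).tolist()) for d in boxes_of(n,t) if d["conf"]>.4])
for y in(-.126,-.206,-.286): asc("top",(.454,y,.03),13,75,90)
E
```

```text
top cap0 [([367, 321, 21, 18], 0.73, [0.453, -0.203]), ([470, 314, 25, 23], 0.7, [0.496, -0.42]), ([402, 325, 21, 20], 0.66, [0.454, -0.28]), ([332, 315, 20, 18], 0.62, [0.456, -0.129]), ([134, 262, 37, 32], 0.51, [0.51, 0.318])]
top sleeve0 [([135, 214, 26, 24], 0.8, [0.609, 0.317]), ([127, 260, 24, 24], 0.62, [0.509, 0.313]), ([184, 262, 27, 23], 0.54, [0.52, 0.194]), ([188, 210, 25, 22], 0.48, [0.633, 0.208])]
top bottle0 [([199, 215, 33, 31], 0.88, [0.631, 0.191]), ([190, 264, 32, 28], 0.7, [0.522, 0.19]), ([135, 262, 36, 35], 0.59, [0.509, 0.307])]
top beaker [([285, 154, 31, 41], 0.73, [0.803, 0.026])]
top pump [([211, 156, 23, 33], 0.88, [0.78, 0.199]), ([197, 215, 33, 32], 0.44, [0.636, 0.204])]
top water [([536, 271, 58, 37], 0.59, [0.601, -0.539])]
side cap0 [([398, 236, 20, 24], 0.92, [0.452, -0.172]), ([397, 256, 21, 25], 0.88, [0.458, -0.101]), ([376, 186, 21, 23], 0.76, [0.494, -0.393]), ([392, 214, 19, 18], 0.7, [0.459, -0.261])]
side sleeve0 [([297, 363, 26, 32], 0.96, [0.632, 0.221]), ([382, 438, 35, 42], 0.77, [0.513, 0.329]), ([308, 434, 34, 38], 0.68, [0.607, 0.33
[... 2138 characters left out ...]

...........................
.............999...........
.........799abbbaa9........
........79bcccbbbbba9......
.......69ccccbbbcbbba9.....
......68bcccbbbbbbbbbb9....
......8bccbbbbbbbbcbbba8...
.....6abcbbbcbbbbbcbcbb9...
.....8bccbbbccbbbbbbbbba8..
.....8bbcbcbbbccbbcbbbbb8..
.....8bccbbcbcccbbbcbbbb9..
.....8bbcbcbcbbbcbbbbbbba..
.....8bcbbcbcbbbbbcbbbbba..
.....8abbcccbbbbbbbbbbbba..
.....7abbbbbccbbbbbbbbbb9..
.....69bccbbcbbbbcbbbbba9..
......7abbbbccbcbbbbbbb9...
.......8abcbbbbbbbbcbba9...
.......69bbbbbbcbbbbba9....
........69abbbbbbbbba8.....
.........578aaabbba97......
.............89988.........
...........................
...........................
...........................
```

```bash
python3 -c "
from workcell import workorder
print(workorder.job_done())"
```

```text
the job is handed in; nothing more can be done
None
```

I handed the job in at about 79 s: by the last camera and touch checks, all four sleeves are home on their bottles and all three white caps stand rim down in their own pockets. One sleeved bottle got knocked about a centimetre aside during the run, but it still stands upright with its sleeve on.

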